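# Open a pinned casting mould and unload it

## Task

Open the casting mould and unload it: with the drift punch, drive every stuck locking pin out from the far side, through the small holes in the cover's lugs, so that it drops into the trough at the mould's front. Then fold the cover up about its hinge and leave it standing square upright, take every plaster casting out of the mould and lay them down on the wooden drying board, none on top of another, and leave the punch lying on the grey rubber mat. Do not knock over or push away the other things on the bench.

Things in the scene. Friction and masses are not known exactly. Their poses are not given: they have to be found in the camera images.
- mould: aluminium box 162 (x) x 282 (y) mm, rim 62 mm, inner floor 12 mm above the table, walls 6 mm, fixed. Origin: centre of the box underside, on the table; -x (front) faces the robot. Front posts: x -122 to -88 mm, y -80, 0, 80 mm, 133 mm high. Before them a trough catches the pins: x -239 to -122 mm, y -150 to 150 mm, rubber floor at 18 mm, walls 60 mm high. Behind: a ledge to x 161 mm, 56 mm high
- cover (a joint): angle of the cover about its hinge (axis along mould y, at mould x = +81 mm, 66 mm above the table): 0 shut, 1.571 standing square upright, 1.95 its stop. The cover is 162 mm deep, 284 mm wide, 8 mm thick, its top 70 mm above the table when shut. The hinge is stiff (about 0.75 N m, plus up to 0.4 N m for the cover's weight): it stays where it is left
- bar_left (a point): middle of the free 60 mm of the left (mould +y) lifting bar of the cover: a round steel bar, diameter 14 mm, along mould y, sticking out to the left beyond the cover's side, 175 mm from the middle of the mould in y, 146 mm from the hinge axis and 66 mm above the table when shut; free all round
- bar_right (a point): middle of the free 60 mm of the right (mould -y) lifting bar of the cover: a round steel bar, diameter 14 mm, along mould y, sticking out to the right beyond the cover's side, 175 mm from the middle of the mould in y, 146 mm from the hinge axis and 66 mm above the table when shut; free all round
- hole_a (a point): centre of the mouth of the right-hand (mould y = -80 mm) punch hole, 102 mm above the table with the cover shut: a 17 mm square hole along mould x in the 8 mm plate that is the far face of a cover lug (lug: mould x -78 to -45 mm, 40 mm wide, top 122 mm above the table); the point moves with the cover. The hole is too small for the pin, which can leave only to the front (mould -x)
- hole_b (a point): centre of the mouth of the middle (mould y = 0) punch hole, 102 mm above the table with the cover shut: a 17 mm square hole along mould x in the 8 mm plate that is the far face of a cover lug (lug: mould x -78 to -45 mm, 40 mm wide, top 122 mm above the table); the point moves with the cover. The hole is too small for the pin, which can leave only to the front (mould -x)
- hole_c (a point): centre of the mouth of the left-hand (mould y = 80 mm) punch hole, 102 mm above the table with the cover shut: a 17 mm square hole along mould x in the 8 mm plate that is the far face of a cover lug (lug: mould x -78 to -45 mm, 40 mm wide, top 122 mm above the table); the point moves with the cover. The hole is too small for the pin, which can leave only to the front (mould -x)
- pin_a: brass locking pin, no head, diameter 20, length 67 mm, may be absent. Origin: its centre; x: along it. At first it runs along mould x through the lug of hole_a and the post before it (22 mm bore) and locks the cover; its far end is right behind the lug's plate. A spring pad holds it: 9 to 16 N push it, it stays where left; with the punch tip some 68 mm past the hole mouth it drops into the trough
- pin_b: brass locking pin, no head, diameter 20, length 67 mm, may be absent. Origin: its centre; x: along it. At first it runs along mould x through the lug of hole_b and the post before it (22 mm bore) and locks the cover; its far end is right behind the lug's plate. A spring pad holds it: 9 to 16 N push it, it stays where left; with the punch tip some 68 mm past the hole mouth it drops into the trough
- pin_c: brass locking pin, no head, diameter 20, length 67 mm, may be absent. Origin: its centre; x: along it. At first it runs along mould x through the lug of hole_c and the post before it (22 mm bore) and locks the cover; its far end is right behind the lug's plate. A spring pad holds it: 9 to 16 N push it, it stays where left; with the punch tip some 68 mm past the hole mouth it drops into the trough
- punch: steel drift punch: square handle 20 x 20 x 100 mm and a round nose, diameter 10 mm, 80 mm long. Origin: centre of the handle, on the axis; +x points along the nose, whose tip is 130 mm from the origin. 0.15 to 0.3 kg. At first it lies on the mat with its nose roughly towards the robot
- punch_tip (a point): centre of the free end of the punch's nose
- casting_a: white plaster casting, a block 90 (x) x 40 (y) x 30 mm with a smaller step 70 x 30 x 12 mm on top (42 mm high in all). Origin: its middle, 21 mm above the underside. 0.1 to 0.2 kg. In the mould under the cover at the start, long side along mould x; may be absent
- casting_b: white plaster casting, a block 90 (x) x 40 (y) x 30 mm with a smaller step 70 x 30 x 12 mm on top (42 mm high in all). Origin: its middle, 21 mm above the underside. 0.1 to 0.2 kg. In the mould under the cover at the start, long side along mould x; may be absent
- casting_c: white plaster casting, a block 90 (x) x 40 (y) x 30 mm with a smaller step 70 x 30 x 12 mm on top (42 mm high in all). Origin: its middle, 21 mm above the underside. 0.1 to 0.2 kg. In the mould under the cover at the start, long side along mould x; may be absent
- board: wooden drying board, 220 (x) x 220 (y) x 20 mm, fixed. Origin: centre of its underside, on the table; its top is 20 mm above the table
- mat: grey rubber tool mat, 220 (x) x 220 (y) x 6 mm, fixed. Origin: centre of its underside, on the table
- bottle: bystander, to be left alone: white plastic bottle, 240 mm high
- bucket: bystander, to be left alone: white mixing bucket, 110 mm across, 100 mm high
- beaker: bystander, to be left alone: small brown beaker, 70 mm across, 85 mm high
- plaster_block: bystander, to be left alone: two-part plaster mould block 100 x 100 x 80 mm
- spatula: bystander, to be left alone: spatula lying down
- brush: bystander, to be left alone: brush lying down
- sanding_block: bystander, to be left alone: cork sanding block 70 x 110 x 30 mm

How it is judged:
By the outcome, as a careful person would: the job done as asked, in the order asked, and still so for the second after the job is handed in, with the robot touching nothing.
Of pin_a, pin_b, pin_c only 2 to 3 are there at a start; the rules pass over those that are not, and their reading is None.
Of casting_a, casting_b, casting_c only 2 to 3 are there at a start; the rules pass over those that are not, and their reading is None.
At some moment in a run one of punch may be knocked a few centimetres aside while the robot is not near it.
Once in a run the grip may slacken for a moment while it holds something.
It also fails if it takes over 210 s, if anything falls off the work surface, if the arm or the gripper's body presses on something with over 40 N, if the wrist force passes 120 N, or if a joint passes its speed limit or range.

## Robot

A 6-joint arm with a two-finger parallel gripper is mounted at the origin on the work surface. World frame = base frame: x ahead of the robot, y to its left, z up, the work surface at z = 0. Lengths are in m, angles in rad, forces in N, time in s.
With the tool pointing down it reaches from about 0.35 to 0.85 m from the base axis. Payload 8.1 kg.
Tool frame: the origin (TCP) lies between the finger pads; the fingertips stand tips_ahead ahead of it and the grasp point (between the pads) lies 8 mm behind it (tips_ahead is the distance from the TCP to the fingertips, in m); z points along the fingers, x is the direction in which the jaws open and shut, and the axes are right-handed (so a half turn about z gives the same grasp; the last joint's range is limited). The gripper opens to 93 mm and grips with 3 to 60 N. Pads are 15 mm wide; open, the fingers measure 128 mm over their backs; the gripper's body (75 mm by 188 mm) begins 65 mm behind the grasp point.
Start: joints at [-1.188, 0.13, 1.488, -0, 1.523, -0.085], TCP at [0.271, -0.536, 0.204] pointing down, gripper open.
Joint ranges: [-2.96, 2.96], [-0.89, 2.26], [0.02, 2.5], [-1.34, 4.48], [0, 2.73], [-2.66, 2.66]. Speed limits (rad/s): [2.39, 2.39, 2.79, 3.14, 3.14, 3.14].

## Interface

Orientations are given as a rotation vector (axis times angle).
In Python, from plant import * gives the robot as it stands.
- The arm moves only by the tool play_rows, never from a script. Its argument "increments" is a list that holds one entry, the list of rows, each a list of 4 numbers: the shift along the tool's x, y, z in cm, then the turn about the tool's z in rad. A call has 1 to 5 rows; each row is the pose to reach, as a shift and turn from the pose measured when the call began, along the tool's axes at that moment; what a row does not reach only later rows make up. A row lasts 1/10 s, in which the tool goes at most 50 mm and 8.59 degrees, less where a joint would pass 70% of its speed; a pose out of reach is approached as far as the arm can. A call with a gripper value outside its range is refused whole. "jaw" is the finger opening in cm, from 0 to 9.3, set as the call begins (left out, the last holds). The fingers move at their own pace and stop on an object; "squeeze" is the grip in N (left out, the last holds). Time passes only in rows, so rows that repeat a pose let the fingers close. It gives the time, the measured TCP pose, the force and the opening at its end, in the units of the state.
- read_state(): the state, without advancing time (a new reading comes with each control period).
- read_camera(name): name is "side" or "top"; returns (picture, depth): 384x512x3 uint8, blue, green, red; 384x512 float32, m along the optical axis (not along the pixel's ray), 0 where there is no reading.
- camera_params(name): a dict with "K" (3x3 intrinsics, pixels), "eye" and "orientation" of the camera in the world. Camera axes: x right, y up, looking along -z (the intrinsics and any distortion apply to the point x, -y, -z); pixel columns grow to the right and rows downward; lengths in m; the calibration is good to about 2 mm. A picture is of the moment at which its call begins. camera_params takes no time and is no camera call.
- close_job(): hands the job in, once; it reports no verdict.
The state is a dict: "t": time; "q": joint angles; "dq": joint speeds; "joint_torque": joint torques, N m; "tool_pos": TCP position; "orientation": TCP orientation; "force": force on the tool from outside, world axes, zero at the start; "wrist_torque": the same for the moment, N m; "opening": finger opening in m.
Only numpy, scipy, OpenCV 4.12 (cv2) and the standard library are available. Lean on these libraries where they do the work, as an engineer would, in place of code of your own. Each camera call takes 0.05 s, during which the arm holds its last target.

## Working session

There is one attempt and no reset: what is moved stays moved. The work goes in short steps, Python scripts to look and compute and a tool call to move; the robot and the scene stay as the last step left them, time stands still between calls to the robot, and variables do not carry over. Pictures are saved under pics/ and viewed, and the job is handed in when it is done.

Besides the shell and the picture viewer there is one more tool, called as a command line: name --argument value ..., lists and objects as JSON in quotes. play_rows: Moves the arm, as the interface text tells. Its arguments: {"type":"object","properties":{"increments":{"type":"array"},"jaw":{"type":"number"},"squeeze":{"type":"number"}},"required":["increments"]}

```bash
ls; mkdir -p pics; python3 - <<'E'
from plant import *
import cv2, numpy as np
s=read_state(); print(s)
for n in ("side","top"):
    p,d=read_camera(n); cv2.imwrite(f"pics/{n}0.png",p); np.save(f"pics/{n}0.npy",d)
    print(n,camera_params(n),(d>0).mean())
E
```

```text
pics
{'t': 0.0, 'q': array([-1.18841305e+00,  1.31182404e-01,  1.48923760e+00, -2.53262667e-05,
        1.52295514e+00, -8.53997098e-02]), 'dq': array([-0.00105759,  0.00100859,  0.00027047,  0.00028841, -0.00094847,
        0.00020897]), 'joint_torque': array([-3.50173323e-03, -5.59843755e+01, -4.91765034e+01,  7.63827679e-02,
        3.52920243e-02, -1.36303606e-04]), 'tool_pos': array([ 0.27034495, -0.53501076,  0.20339764]), 'orientation': array([-2.67492242e+00,  1.64555691e+00,  2.27384899e-03]), 'force': array([ 0.37508929,  0.44444801, -0.2136992 ]), 'wrist_torque': array([ 0.00667417, -0.03602396, -0.03070718]), 'opening': 0.09249871579393062}
side {'K': array([[495.98646756,   0.        , 261.64843966],
       [  0.        , 495.98646756, 188.239256  ],
       [  0.        ,   0.        ,   1.        ]]), 'eye': array([-0.12621687,  0.7803487 ,  1.06460235]), 'orientation': array([ 0.35863828, -0.98766574, -2.29012505])} 0.995758056640625
top {'K': array([[382.65178554,   0.        , 252.76742437],
       [  0.        , 382.65178554, 198.09052621],
       [  0.        ,   0.        ,   1.        ]]), 'eye': array([ 0.46096663, -0.04815534,  1.10271845]), 'orientation': array([ 0.06260866, -0.06190397, -1.54923522])} 0.9959462483723959
```

View pics/side0.png

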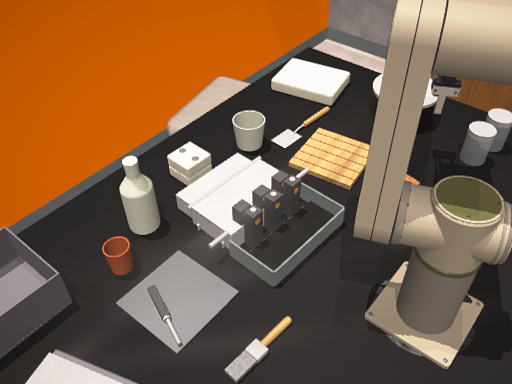

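View pics/top0.png

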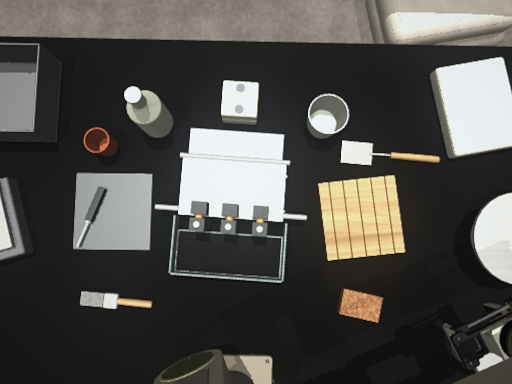

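```bash
cat > h.py <<'E'
from plant import *
import cv2, numpy as np
from scipy.spatial.transform import Rotation as R
def cam(n):
    c=camera_params(n); return c["K"],c["eye"],R.from_rotvec(c["orientation"]).as_matrix()
def cloud(n,d):
    K,e,M=cam(n); v,u=np.mgrid[:d.shape[0],:d.shape[1]]
    p=np.stack([(u-K[0,2])/K[0,0]*d,-(v-K[1,2])/K[1,1]*d,-d],-1)
    return p@M.T+e
def ray(n,u,v,z):
    K,e,M=cam(n); r=M@np.array([(u-K[0,2])/K[0,0],-(v-K[1,2])/K[1,1],-1]); return e+r*(z-e[2])/r[2]
def proj(n,P):
    K,e,M=cam(n); q=(np.asarray(P)-e)@M; return np.stack([K[0,0]*q[...,0]/-q[...,2]+K[0,2],K[1,1]*-q[...,1]/-q[...,2]+K[1,2]],-1)
def snap(tag,names=("side","top")):
    o={}
    for n in names:
        p,d=read_camera(n); cv2.imwrite(f"pics/{n}{tag}.png",p); np.save(f"pics/{n}{tag}.npy",d); o[n]=(p,d)
    return o
def load(n,tag): return cv2.imread(f"pics/{n}{tag}.png"),np.load(f"pics/{n}{tag}.npy")
E
python3 - <<'E'
import plant; print([x for x in dir(plant) if not x.startswith('_')])
from h import *
for n in("side","top"):
    p,d=load(n,0); P=cloud(n,d)
    if n=="top":
        for uv in [(100,205),(115,240),(230,165),(235,250),(360,220),(280,190),(172,206)]: print(uv,P[uv[1],uv[0]].round(4))
    c=p[130:280,150:310] if n=="top" else p[150:290,160:360]
    cv2.imwrite(f"pics/z{n}.png",cv2.resize(c,None,fx=4,fy=4,interpolation=2))
E
```

```text
['IKError', 'camera_params', 'close_job', 'read_camera', 'read_state', 'tips_ahead']
(100, 205) [0.5193 0.3911 0.0065]
(115, 240) [0.4204 0.3433 0.0061]
(230, 165) [0.6322 0.017  0.0712]
(235, 250) [3.998e-01 2.000e-04 1.700e-02]
(360, 220) [ 0.4914 -0.3509  0.0206]
(280, 190) [ 0.5665 -0.1201  0.0725]
(172, 206) [0.5173 0.1712 0.0687]
```

View pics/zside.png

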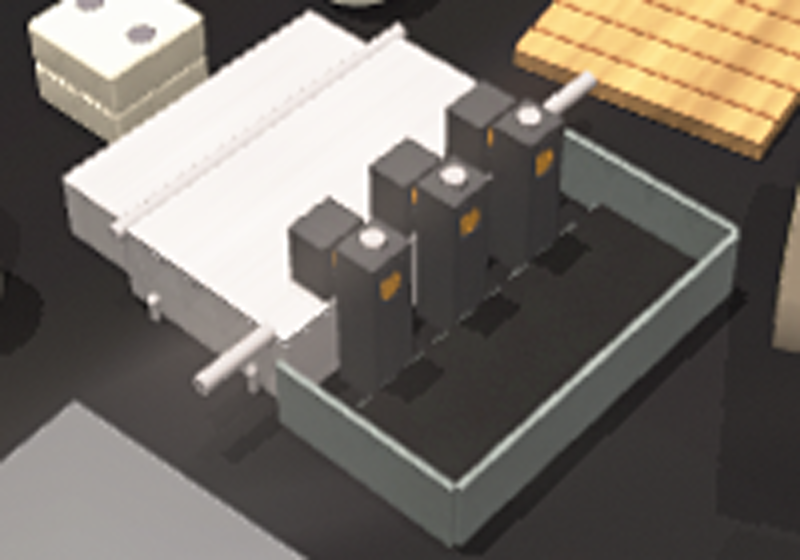

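View pics/ztop.png

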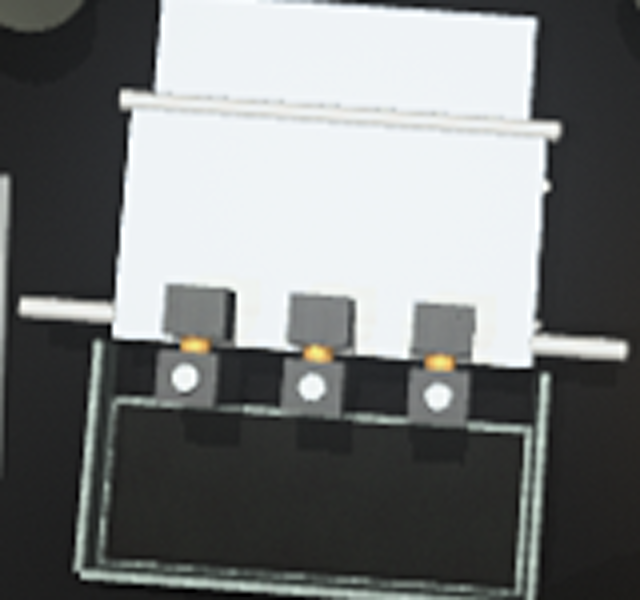

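```bash
python3 - <<'E'
from h import *
print("tips",tips_ahead)
p,d=load("top",0); P=cloud("top",d)
hsv=cv2.cvtColor(p,cv2.COLOR_BGR2HSV)
X,Y,Z=P[...,0],P[...,1],P[...,2]
# cover top: z 0.066-0.075
m=((Z>0.064)&(Z<0.077)&(X>0.45)&(X<0.75)&(abs(Y)<0.2)&(hsv[...,2]>170)&(hsv[...,1]<40)).astype(np.uint8)
m=cv2.morphologyEx(m,cv2.MORPH_OPEN,np.ones((3,3)))
r=cv2.minAreaRect(np.float32(P[m>0][:,:2])); print("cover",r)
# posts
m=((Z>0.11)&(Z<0.15)&(X>0.4)&(X<0.6)&(abs(Y)<0.15)).astype(np.uint8)
n,l,st,c=cv2.connectedComponentsWithStats(m)
for i in range(1,n):
    if st[i,4]>15: 
        q=P[l==i]; print("lug/post",st[i,4],q.mean(0).round(4),np.percentile(q,[2,98],axis=0).round(4).tolist())
# bars
for s in (1,-1):
    m=(Z>0.05)&(Z<0.085)&(X>0.48)&(X<0.6)&(s*Y>0.155 if s>0 else Y<-0.13)&(s*Y<0.23)
    q=P[m]; print("bar",s,len(q),q.mean(0),q.min(0),q.max(0))
# board
for nm,m in (("board",(hsv[...,1]>60)&(hsv[...,2]>150)&(abs(Z-.02)<.006)&(Y<-.2)&(X>.35)&(X<.62)),("mat",(abs(Z-.006)<.003)&(hsv[...,1]<40)&(hsv[...,2]>90)&(Y>.2)&(Y<.5)&(X>.36)&(X<.64))):
    q=P[m]; print(nm,len(q),cv2.minAreaRect(np.float32(q[:,:2])))
# punch
m=((Z>0.0095)&(Z<0.035)&(Y>.22)&(Y<.46)&(X>.38)&(X<.62)).astype(np.uint8)
n,l,st,c=cv2.connectedComponentsWithStats(m)
for i in range(1,n):
    if st[i,4]>15:
        q=P[l==i]; print("punch",st[i],q.mean(0)); print(cv2.minAreaRect(np.float32(q[:,:2])))
print(l[180:255:3,70:125:2])
E
```

```text
tips 0.011
cover ((0.572486162185669, 0.0012037158012390137), (0.38730770349502563, 0.16815601289272308), 86.98943328857422)
lug/post 436 [0.4898 0.0936 0.1262] [[0.4522, 0.0738, 0.1111], [0.5264, 0.1134, 0.1386]]
lug/post 422 [0.4861 0.0144 0.1263] [[0.4486, -0.0047, 0.1122], [0.5226, 0.0335, 0.138]]
lug/post 417 [ 0.4817 -0.0652  0.1267] [[0.4449, -0.0842, 0.1118], [0.519, -0.0465, 0.1381]]
bar 1 132 [0.51044115 0.18417258 0.07022651] [0.48246719 0.15501103 0.05476479] [0.52040358 0.21732598 0.07731549]
bar -1 134 [ 0.50585875 -0.15741386  0.07137744] [ 0.48687938 -0.19141429  0.06597463] [ 0.59985745 -0.130506    0.07669386]
board 5904 ((0.49930471181869507, -0.3536887466907501), (0.21938565373420715, 0.22014372050762177), 7.343489170074463)
mat 4527 ((0.5042015910148621, 0.33827823400497437), (0.21851947903633118, 0.25517910718917847), 1.1859701871871948)
punch [ 76 187  31  61 440] [0.49963212 0.40684942 0.02258706]
((0.48704445362091064, 0.41776126623153687), (0.031781479716300964, 0.18195661902427673), 70.07579040527344)
[[  0   0   0   0   0   0   0   0   0   0   0   0   0   
[... 2169 characters left out ...]
  0   0   0   0   0  39  39   0   0   0   0   0   0   0   0   0   0   0
    0 141   0   0   0   0   0   0   0   0]
 [  0   0   0   0  39  39   0   0   0   0   0   0   0   0   0   0   0   0
    0   0   0   0   0   0   0   0   0   0]
 [  0   0   0   0  39  39   0   0   0   0   0   0   0   0   0   0   0   0
    0   0   0   0   0   0   0   0   0   0]
 [  0   0   0  39  39   0 160   0   0   0   0   0   0   0   0   0   0   0
    0   0   0   0   0   0   0   0   0   0]
 [  0   0   0   0   0   0   0   0   0   0   0   0 162   0   0   0   0   0
    0   0   0   0   0   0   0   0   0   0]
 [  0   0   0   0   0   0   0   0   0   0   0   0   0   0   0   0   0   0
    0   0   0   0   0   0   0   0   0   0]]
```

```bash
python3 - <<'E'
from h import *
for n in("top","side"):
    p,d=load(n,0); P=cloud(n,d); X,Y,Z=P[...,0],P[...,1],P[...,2]
    print(n)
    for nm,lo,hi in (("post",.1285,.1375),("lug",.117,.1265)):
        m=((Z>lo)&(Z<hi)&(X>0.42)&(X<0.57)&(abs(Y)<0.15)).astype(np.uint8)
        m=cv2.morphologyEx(m,cv2.MORPH_OPEN,np.ones((3,3)))
        k,l,st,c=cv2.connectedComponentsWithStats(m,connectivity=4)
        for i in range(1,k):
            if st[i,4]>30:
                q=P[l==i]; r=cv2.minAreaRect(np.float32(q[:,:2])); print(nm,st[i,4],q.mean(0).round(4),np.round(r[0],4),np.round(r[1],4),round(r[2],1))
    # trough rim
    m=((Z>.052)&(Z<.066)&(X>0.3)&(X<0.48)&(abs(Y)<0.17)).astype(np.uint8)
    k,l,st,c=cv2.connectedComponentsWithStats(m)
    i=1+np.argmax(st[1:,4]); q=P[l==i]; print("trough",len(q),cv2.minAreaRect(np.float32(q[:,:2])),q[:,2].mean())
    # hinge-side cover/ bar tips
    g=((Z>0.058)&(Z<0.08)&(X>0.48)&(X<0.54)&(abs(Y)<0.24)&((Y>.155)|(Y<-.137)))
    for s in(1,-1):
        q=P[g&(s*Y>0)]; print("bar",len(q),np.median(q,0).round(4),q[:,1].min(),q[:,1].max())
# white caps
p,d=load("top",0); g=p.min(2); 
m=((g>150)&(cloud("top",d)[...,2]>.12)).astype(np.uint8); k,l,st,c=cv2.connectedComponentsWithStats(m)
for i in range(1,k):
    if 8<st[i,4]<100: print("cap",c[i],ray("top",*c[i],.135))
p,d=load("side",0); g=p.min(2); 
m=((g>150)&(cloud("side",d)[...,2]>.12)).astype(np.uint8); k,l,st,c=cv2.connectedComponentsWithStats(m)
for i in range(1,k):
    if 8<st[i,4]<100: print("cap",c[i],ray("side",*c[i],.135))
E
```

```text
top
post 93 [0.4709 0.1037 0.1319] [0.4695 0.1008] [0.0304 0.026 ] 1.2
post 78 [0.4728 0.0164 0.1314] [0.4725 0.0145] [0.0178 0.0357] 1.3
post 55 [ 0.4711 -0.0607  0.1319] [ 0.4702 -0.0615] [0.0151 0.0305] 0.6
post 43 [0.4614 0.0849 0.1314] [0.4619 0.0846] [0.0122 0.0249] 64.1
post 48 [0.4546 0.0091 0.1316] [0.4549 0.0102] [0.0126 0.0231] 1.2
post 79 [ 0.4521 -0.0675  0.132 ] [ 0.4539 -0.0644] [0.0176 0.0354] 1.1
lug 202 [0.5117 0.0932 0.1221] [0.5117 0.0931] [0.0396 0.0327] 85.8
lug 200 [0.5077 0.0132 0.1221] [0.5077 0.0134] [0.0399 0.0329] 87.0
lug 191 [ 0.5041 -0.0654  0.1222] [ 0.5038 -0.0662] [0.031 0.041] 1.1
trough 368 ((0.34393537044525146, -0.012354999780654907), (0.13733403384685516, 0.3386225700378418), 24.327428817749023) 0.0594552483103318
bar 128 [0.5118 0.1839 0.0712] 0.1550110347973591 0.2173259838923297
bar 107 [ 0.4947 -0.164   0.0719] -0.19141428729025534 -0.13703234738652703
side
post 70 [ 0.4584 -0.0587  0.1323] [ 0.4546 -0.0573] [0.0369 0.0334] 37.9
post 49 [0.4564 0.0186 0.1322] [0.4577 0.0179] [0.0218 0.0272] 38.5
post 72 [0.4653 0.1037 0.1319] [0.4668 0.1042]
[... 935 characters left out ...]
8 -0.61652561  0.135     ]
cap [503.38095238 114.97619048] [ 0.11084169 -0.74072603  0.135     ]
cap [497.23076923 119.07692308] [ 0.11808125 -0.7058747   0.135     ]
cap [475.16216216 128.56756757] [ 0.15332939 -0.6126532   0.135     ]
cap [487.43478261 129.26086957] [ 0.12215154 -0.63292519  0.135     ]
cap [482.73684211 133.94736842] [ 0.12441348 -0.60018793  0.135     ]
cap [291.72727273 178.5       ] [ 0.46167515 -0.06726725  0.135     ]
cap [272.88461538 193.19230769] [0.46609092 0.01231425 0.135     ]
cap [252.62962963 209.        ] [0.47051035 0.09260004 0.135     ]
cap [ 18.         238.44444444] [0.85905925 0.53544974 0.135     ]
cap [ 55.5 271.8] [0.69747479 0.53692763 0.135     ]
```

```bash
cat >> h.py <<'E'
TH=-0.0510; MO=np.array([0.5689,0.0104])
def mw(x,y): c,s=np.cos(TH),np.sin(TH); return MO+np.array([c*x-s*y,s*x+c*y])
def st():
    s=read_state(); M=R.from_rotvec(s["orientation"]).as_matrix(); return s,M
def to(P,yaw=None):
    """needed shift (cm, tool axes) to TCP world P; turn so that tool x axis points along world yaw (mod pi)"""
    s,M=st(); d=M.T@(np.asarray(P)-s["tool_pos"])*100
    cur=np.arctan2(M[1,0],M[0,0]); t=0
    if yaw is not None: t=-((yaw-cur+np.pi/2)%np.pi-np.pi/2)
    print("t%.1f pos"%s["t"],s["tool_pos"].round(4),"yaw %.3f"%cur,"q6 %.2f"%s["q"][5],"tilt",M[:,2].round(3),"F",s["force"].round(1),"open %.4f"%s["opening"])
    print("  shift cm",d.round(2),"turn %.3f"%t); return d,t
E
python3 - <<'E'
from h import *
p,d=load("top",0); P=cloud("top",d); X,Y,Z=P[...,0],P[...,1],P[...,2]
m=((Z>0.011)&(Z<0.04)&(Y>.22)&(Y<.46)&(X>.38)&(X<.62)).astype(np.uint8)
k,l,s_,c=cv2.connectedComponentsWithStats(m); i=1+np.argmax(s_[1:,4]); q=P[l==i]
hz=q[:,2]>.0215; print(len(q),hz.sum(), np.percentile(q[:,2],[5,25,50,75,95]))
v,u=np.nonzero(l==i); print(u.min(),u.max(),v.min(),v.max())
for nm,mm in(("all",hz|True),("handle",hz),("nose",~hz)):
    a=q[mm]; vx,vy,x0,y0=cv2.fitLine(np.float32(a[:,:2]),cv2.DIST_HUBER,0,.01,.01).ravel(); t=(a[:,:2]-[x0,y0])@[vx,vy]; print(nm,x0,y0,np.degrees(np.arctan2(vy,vx)),t.min(),t.max(),"ends",(np.array([x0,y0])+t.min()*np.array([vx,vy])).round(4),(np.array([x0,y0])+t.max()*np.array([vx,vy])).round(4))
# rod
m=(X>.62)&(X<.68)&(abs(Y)<.14); print("rod z",np.percentile(Z[m],[50,90,99]))
for n in("top","side"):
  p,d=load(n,0);P=cloud(n,d); X,Y,Z=P[...,0],P[...,1],P[...,2]
  for nm,b in(("bottle",(X>.6)&(X<.95)&(Y>.12)&(Y<.35)&(Z>.1)),("bucket",(X>.6)&(X<.9)&(Y<-.12)&(Y>-.36)&(Z>.08)&(Z<.11)),("block",(X>.7)&(X<.95)&(abs(Y)<.1)&(Z>.075)&(Z<.09)),("beaker",(X>.55)&(X<.8)&(Y>.3)&(Y<.5)&(Z>.07))):
    a=P[b]; print(n,nm,len(a),np.percentile(a,[2,98],axis=0).round(3).tolist() if len(a) else 0)
to([.27,-.53,.3])
E
```

```text
428 294 [0.01422062 0.02056269 0.0238664  0.02595268 0.02830857]
76 105 187 247
all 0.48801014 0.41061667 -20.444757 -0.09431728899036747 0.08424837961101608 ends [0.3996 0.4436] [0.567  0.3812]
handle 0.512952 0.40307045 -19.676363 -0.12034636689400122 0.058196459565535534 ends [0.3996 0.4436] [0.5678 0.3835]
nose 0.47526422 0.41197026 -24.099672 -0.08180462673865604 0.09645298593462355 ends [0.4006 0.4454] [0.5633 0.3726]
rod z [0.0690647  0.07294738 0.07557461]
top bottle 1275 [[0.72, 0.193, 0.105], [0.795, 0.27, 0.242]]
top bucket 379 [[0.718, -0.294, 0.081], [0.823, -0.19, 0.103]]
top block 1265 [[0.767, -0.051, 0.076], [0.861, 0.043, 0.084]]
top beaker 222 [[0.657, 0.347, 0.07], [0.723, 0.413, 0.088]]
side bottle 1330 [[0.718, 0.207, 0.104], [0.781, 0.281, 0.243]]
side bucket 362 [[0.717, -0.294, 0.081], [0.823, -0.189, 0.102]]
side block 657 [[0.765, -0.05, 0.076], [0.859, 0.046, 0.086]]
side beaker 301 [[0.655, 0.348, 0.071], [0.723, 0.413, 0.089]]
t0.1 pos [ 0.2703 -0.535   0.2035] yaw -1.103 q6 -0.09 tilt [-0.001  0.002 -1.   ] F [-1.   0.1  0.2] open 0.0931
  shift cm [-0.48 -0.2  -9.65] turn 0.000
```

```bash
python3 -c "
from h import *
to([.40,-.10,.25],1.215); to([.5205,.3983,.12],1.215)"
```

```text
t0.1 pos [ 0.2703 -0.535   0.2035] yaw -1.103 q6 -0.09 tilt [-0.001  0.002 -1.   ] F [-1.   0.1  0.2] open 0.0931
  shift cm [-32.99 -31.19  -4.59] turn 0.824
t0.1 pos [ 0.2703 -0.535   0.2035] yaw -1.103 q6 -0.09 tilt [-0.001  0.002 -1.   ] F [-1.   0.1  0.2] open 0.0931
  shift cm [-72.01 -64.41   8.48] turn 0.824
```

play_rows --increments '[[[-33,-31,-5,-1.1],[-33,-31,-5,-1.1],[-33,-31,-5,-1.1],[-33,-31,-5,-1.1],[-33,-31,-5,-1.1]]]' --jaw 6 --squeeze 40

```text
t: 0.6
tool_pos: [0.3405, -0.2951, 0.2313]
orientation: [-3.093, 0.543, 0.001]
force: [2.0, -0.6, -0.1]
opening: 0.061
```

```bash
python3 -c "
from h import *
to([.40,-.10,.25],1.215)"
```

```text
t0.6 pos [ 0.3405 -0.2951  0.2313] yaw -0.347 q6 -0.48 tilt [-0.001  0.002 -1.   ] F [ 2.  -0.6 -0.1] open 0.0610
  shift cm [ -1.05 -20.37  -1.84] turn -1.562
```

```bash
python3 -c "
from h import *
to([.5205,.3983,.2],1.215)"
```

```text
t0.6 pos [ 0.3405 -0.2951  0.2313] yaw -0.347 q6 -0.48 tilt [-0.001  0.002 -1.   ] F [ 2.  -0.6 -0.1] open 0.0610
  shift cm [ -6.68 -71.32   3.24] turn -1.562
```

play_rows --increments '[[[-6.7,-71.3,3,-1.56],[-6.7,-71.3,3,-1.56],[-6.7,-71.3,3,-1.56],[-6.7,-71.3,3,-1.56],[-6.7,-71.3,3,-1.56]]]'

```text
t: 1.1
tool_pos: [0.403, -0.0533, 0.2213]
orientation: [-3.077, -0.628, -0.0]
force: [1.4, 0.5, -0.9]
opening: 0.06
```

```bash
python3 -c "
from h import *
to([.5205,.3983,.2],1.215)"
```

```text
t1.1 pos [ 0.403  -0.0533  0.2213] yaw 0.403 q6 -0.66 tilt [ 0.     0.001 -1.   ] F [ 1.4  0.5 -0.9] open 0.0600
  shift cm [ 28.52 -36.93   2.19] turn -0.812
```

play_rows --increments '[[[28.5,-36.9,2,-0.81],[28.5,-36.9,2,-0.81],[28.5,-36.9,2,-0.81],[28.5,-36.9,2,-0.81],[28.5,-36.9,2,-0.81]]]'

```text
t: 1.6
tool_pos: [0.4656, 0.1888, 0.2107]
orientation: [-2.633, -1.713, -0.001]
force: [0.9, -0.7, 0.0]
opening: 0.0601
```

```bash
python3 -c "
from h import *
to([.5205,.3983,.12],1.215)"
```

```text
t1.6 pos [0.4656 0.1888 0.2107] yaw 1.154 q6 -0.87 tilt [-0.     0.001 -1.   ] F [ 0.9 -0.7  0. ] open 0.0601
  shift cm [21.37 -3.47  9.09] turn -0.061
```

play_rows --increments '[[[21.4,-3.5,9,-0.06],[21.4,-3.5,9,-0.06],[21.4,-3.5,9,-0.06],[21.4,-3.5,9,-0.06],[21.4,-3.5,9,-0.06]]]'

```text
t: 2.1
tool_pos: [0.5195, 0.401, 0.1185]
orientation: [-2.579, -1.792, 0.002]
force: [0.0, -0.9, 1.1]
opening: 0.0601
```

```bash
python3 -c "
from h import *
snap(1)
to([.5205,.3983,.0195],1.215)"
```

```text
t2.2 pos [0.5179 0.4012 0.1156] yaw 1.217 q6 -0.64 tilt [-0.006 -0.002 -1.   ] F [-0.7 -0.9 -1. ] open 0.0601
  shift cm [-0.15  0.4   9.61] turn 0.002
```

View pics/side1.png

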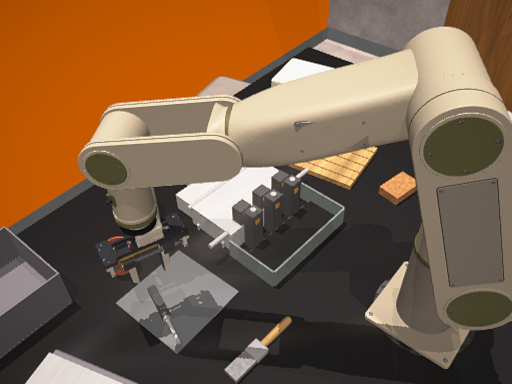

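play_rows --increments '[[[-0.15,0.4,5,0],[-0.15,0.4,8.5,0],[-0.15,0.4,9.5,0],[-0.15,0.4,9.6,0],[-0.15,0.4,9.6,0]]]'

```text
t: 2.7
tool_pos: [0.5217, 0.3986, 0.0218]
orientation: [-2.577, -1.794, 0.005]
force: [0.5, -0.2, 0.4]
opening: 0.06
```

```bash
python3 -c "
from h import *
to([.5205,.3983,.0195],1.215)"
```

```text
t2.7 pos [0.5217 0.3986 0.0218] yaw 1.216 q6 -0.64 tilt [-0.004 -0.    -1.   ] F [ 0.5 -0.2  0.4] open 0.0600
  shift cm [-0.07 -0.1   0.23] turn 0.001
```

play_rows --increments '[[[0,0,0.2,0],[0,0,0.2,0],[0,0,0.2,0],[0,0,0.2,0],[0,0,0.2,0]]]' --jaw 1 --squeeze 55

```text
t: 3.2
tool_pos: [0.5218, 0.3987, 0.0201]
orientation: [-2.577, -1.794, 0.005]
force: [-1.0, -0.1, -0.1]
opening: 0.0243
```

play_rows --increments '[[[0,0,0,0],[0,0,0,0],[0,0,0,0],[0,0,-2,0],[0,0,-6,0]]]'

```text
t: 3.7
tool_pos: [0.5191, 0.3968, 0.0761]
orientation: [-2.576, -1.794, 0.018]
force: [0.5, -0.0, 0.3]
opening: 0.01
```

```bash
python3 -c "
from h import *
snap(2)
to([.68,.2,.25],np.pi/2+TH)"
```

```text
t3.8 pos [0.5254 0.401  0.0868] yaw 1.217 q6 -0.64 tilt [ 0.004  0.005 -1.   ] F [-0.  -0.2  1.2] open 0.0099
  shift cm [-13.39  21.51 -16.36] turn -0.303
```

View pics/side2.png

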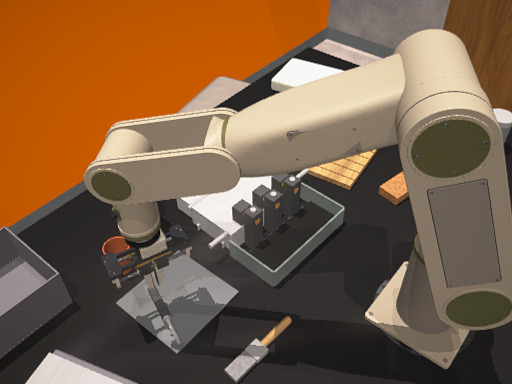

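```bash
python3 - <<'E'
from h import *
a=[]
for t in (0,1,2):
    p,d=load("side",t); a.append(cv2.resize(p[230:350,100:245],None,fx=1.8*2.5/2.5*1.0,fy=1.8))
    
cv2.imwrite("pics/cmp.png",np.hstack([cv2.resize(x,(266,266)) for x in a]))
a=[load("top",t)[0][160:260,60:180] for t in(0,1,2)]
cv2.imwrite("pics/cmpt.png",np.hstack([cv2.resize(x,(266,222)) for x in a]))
E
```

```text
(no output)
```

View pics/cmp.png

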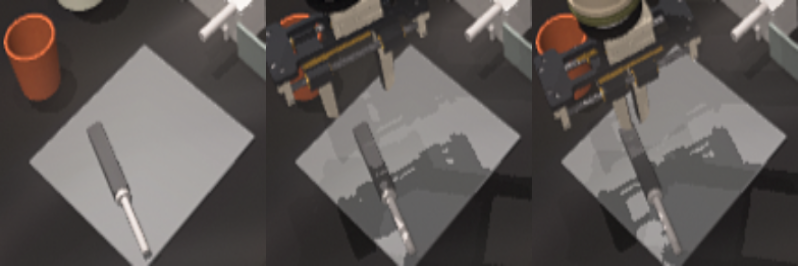

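View pics/cmpt.png

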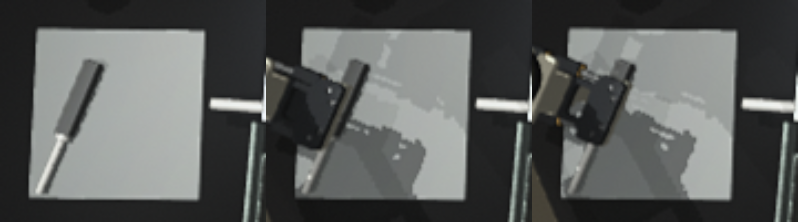

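```bash
python3 - <<'E'
from h import *
for uv in((103,188),(89,221),(78,245.6)): print(ray("top",*uv,.02))
# side crop: px/266*145+100, /266*120+230
for uv in((95,125),(122,195),(148,255)): print(ray("side",uv[0]/266*145+100,uv[1]/266*120+230,.02))
s=read_state(); print(proj("top",s["tool_pos"]),proj("side",s["tool_pos"]))
E
```

```text
[0.56717904 0.37967202 0.02      ]
[0.47273853 0.41435467 0.02      ]
[0.40314219 0.44148478 0.02      ]
[0.56799972 0.37960094 0.02      ]
[0.47089835 0.41923793 0.02      ]
[0.39274954 0.4477412  0.02      ]
[ 84.4052362  200.79397769] [152.62089065 284.86251575]
```

```bash
python3 - <<'E'
from h import *
to([.5205,.398,.12],1.215)
E
```

```text
t3.8 pos [0.5254 0.401  0.0868] yaw 1.217 q6 -0.64 tilt [ 0.004  0.005 -1.   ] F [-0.  -0.2  1.2] open 0.0099
  shift cm [-0.43 -0.35 -3.33] turn 0.002
```

play_rows --increments '[[[0,0,-6,0],[0,0,-6,0],[0,0,-6,0],[0,0,-6,0],[0,0,-6,0]]]' --jaw 4

```text
t: 4.3
tool_pos: [0.5241, 0.4, 0.1444]
orientation: [-2.577, -1.794, -0.005]
force: [0.1, -0.9, 0.3]
opening: 0.0391
```

```bash
python3 - <<'E'
from h import *
o=snap(3)
p,d=o["side"]; P=cloud("side",d)
cv2.imwrite("pics/c3.png",cv2.resize(p[230:350,100:245],None,fx=5,fy=5,interpolation=2))
to([.5205,.398,.0195],1.215)
E
```

```text
t4.4 pos [0.5241 0.4    0.1444] yaw 1.216 q6 -0.64 tilt [ 0.001  0.003 -1.   ] F [ 0.4 -0.6  1.2] open 0.0397
  shift cm [-0.35 -0.27 12.49] turn 0.001
```

View pics/c3.png

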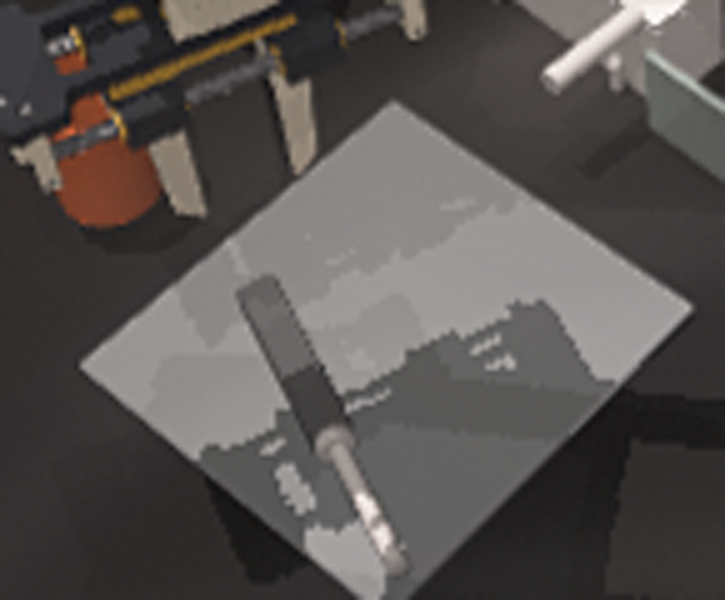

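play_rows --increments '[[[-0.35,-0.3,5,0],[-0.35,-0.3,9,0],[-0.35,-0.3,12,0],[-0.35,-0.3,12.6,0],[-0.35,-0.3,12.6,0]]]'

```text
t: 4.9
tool_pos: [0.5188, 0.3972, 0.0164]
orientation: [-2.577, -1.794, 0.002]
force: [-0.3, 0.5, 0.5]
opening: 0.0397
```

play_rows --increments '[[[0,0,0,0],[0,0,0,0],[0,0,0,0],[0,0,0,0]]]'

```text
t: 5.3
tool_pos: [0.5197, 0.3978, 0.0179]
orientation: [-2.577, -1.794, -0.002]
force: [0.8, 0.5, -0.2]
opening: 0.0401
```

```bash
python3 - <<'E'
from h import *
o=snap(4)
p,d=o["side"]; P=cloud("side",d)
cv2.imwrite("pics/c4.png",cv2.resize(p[230:350,100:245],None,fx=5,fy=5,interpolation=2))
to([.5205,.398,.0195],1.215)
E
```

```text
t5.4 pos [0.5192 0.3975 0.0172] yaw 1.216 q6 -0.64 tilt [-0.001  0.002 -1.   ] F [ 0.6  0.2 -0.2] open 0.0396
  shift cm [ 0.09  0.1  -0.23] turn 0.001
```

View pics/c4.png

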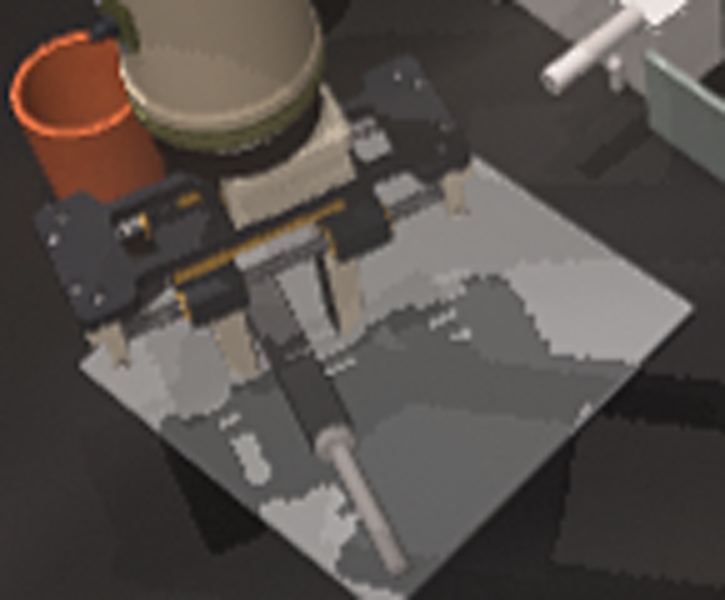

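play_rows --increments '[[[0,0,0,0],[0,0,0,0],[0,0,0,0],[0,0,0,0],[0,0,0,0]]]' --jaw 1 --squeeze 55

```text
t: 5.9
tool_pos: [0.5192, 0.3975, 0.0171]
orientation: [-2.577, -1.794, 0.0]
force: [-0.5, -0.3, -0.1]
opening: 0.0104
```

play_rows --increments '[[[0,0,0,0],[0,0,0,0],[0,0,0,0]]]'

```text
t: 6.2
tool_pos: [0.5192, 0.3975, 0.0171]
orientation: [-2.577, -1.794, 0.0]
force: [0.5, -0.6, -0.2]
opening: 0.01
```

```bash
python3 - <<'E'
from h import *
o=snap(5)
p,d=o["side"]; P=cloud("side",d)
cv2.imwrite("pics/c5.png",cv2.resize(p[230:350,100:245],None,fx=5,fy=5,interpolation=2))
to([.5205,.398,.0195],1.215)
E
```

```text
t6.3 pos [0.5192 0.3975 0.0171] yaw 1.216 q6 -0.64 tilt [-0.001  0.002 -1.   ] F [ 1.2 -0.1  0.9] open 0.0101
  shift cm [ 0.09  0.1  -0.24] turn 0.001
```

View pics/c5.png

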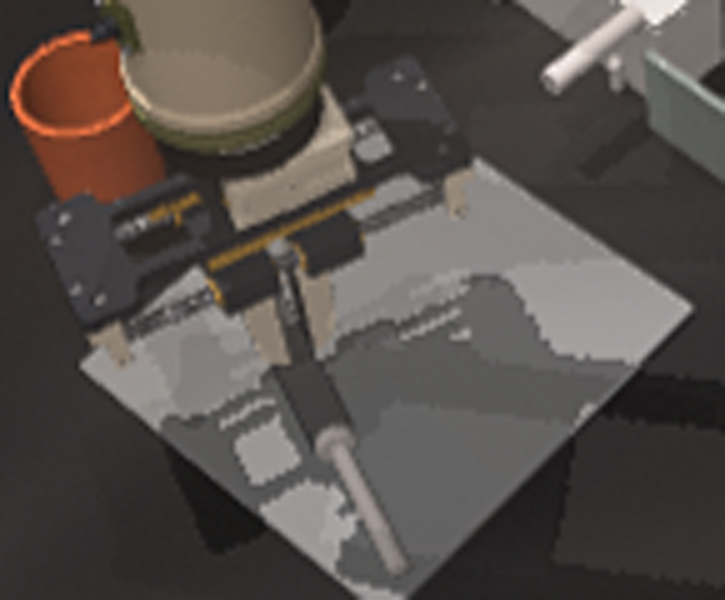

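```bash
python3 - <<'E'
from h import *
print(proj("side",[.5192,.3975,.006]),proj("side",[.5192,.3975,.017]),proj("top",[.5192,.3975,.017]))
p,d=load("side",5); P=cloud("side",d)
for v in range(270,325,4):
    print(v,[ (u,P[v,u].round(3).tolist()) for u in range(148,172,5)])
E
```

```text
[160.41420667 304.49772609] [159.76784475 301.98042583] [ 96.2693904  204.77256092]
270 [(148, [0.502, 0.416, 0.179]), (153, [0.499, 0.406, 0.171]), (158, [0.493, 0.397, 0.166]), (163, [0.492, 0.385, 0.156]), (168, [0.488, 0.375, 0.148])]
274 [(148, [0.504, 0.418, 0.164]), (153, [0.501, 0.407, 0.156]), (158, [0.496, 0.398, 0.15]), (163, [0.493, 0.387, 0.142]), (168, [0.485, 0.379, 0.141])]
278 [(148, [0.504, 0.421, 0.153]), (153, [0.503, 0.409, 0.141]), (158, [0.499, 0.399, 0.134]), (163, [0.485, 0.394, 0.14]), (168, [0.479, 0.385, 0.137])]
282 [(148, [0.502, 0.424, 0.144]), (153, [0.495, 0.416, 0.14]), (158, [0.493, 0.404, 0.129]), (163, [0.483, 0.398, 0.131]), (168, [0.48, 0.387, 0.123])]
286 [(148, [0.498, 0.429, 0.137]), (153, [0.491, 0.421, 0.133]), (158, [0.516, 0.393, 0.082]), (163, [0.506, 0.386, 0.084]), (168, [0.548, 0.346, 0.002])]
290 [(148, [0.496, 0.433, 0.127]), (153, [0.515, 0.41, 0.085]), (158, [0.556, 0.372, 0.007]), (163, [0.507, 0.388, 0.067]), (168, [0.536, 0.356, 0.006])]
294 [(148, [0.569, 0.395, 0.003]), (153, [0.515, 0.412, 0.071]), (158, [0.534, 0.388, 0.027
[... 437 characters left out ...]
158, [0.508, 0.412, 0.027]), (163, [0.498, 0.404, 0.028]), (168, [0.501, 0.389, 0.006])]
310 [(148, [0.534, 0.426, 0.002]), (153, [0.52, 0.421, 0.009]), (158, [0.499, 0.42, 0.027]), (163, [0.49, 0.412, 0.026]), (168, [0.492, 0.397, 0.008])]
314 [(148, [0.522, 0.436, 0.007]), (153, [0.514, 0.427, 0.004]), (158, [0.503, 0.42, 0.008]), (163, [0.481, 0.42, 0.028]), (168, [0.472, 0.412, 0.027])]
318 [(148, [0.512, 0.444, 0.009]), (153, [0.503, 0.436, 0.009]), (158, [0.493, 0.429, 0.01]), (163, [0.472, 0.428, 0.029]), (168, [0.47, 0.416, 0.016])]
322 [(148, [0.505, 0.451, 0.007]), (153, [0.497, 0.442, 0.005]), (158, [0.486, 0.435, 0.007]), (163, [0.476, 0.428, 0.008]), (168, [0.46, 0.425, 0.021])]
```

```bash
python3 - <<'E'
from h import *
for t,pts in ((4,[(148,305),(170,297)]),(5,[(152,302),(160,299)]),(3,[(139,272),(160,263)])):
  p,d=load("side",t); P=cloud("side",d)
  for u,v in pts:
    for dv in range(-4,3): print(t,u,v+dv,P[v+dv,u].round(3),P[v+dv,u+2].round(3))
E
```

```text
4 148 301 [0.522 0.426 0.052] [0.52  0.422 0.049]
4 148 302 [0.523 0.426 0.046] [0.52  0.423 0.045]
4 148 303 [0.525 0.426 0.041] [0.521 0.423 0.041]
4 148 304 [0.523 0.428 0.04 ] [0.519 0.425 0.04 ]
4 148 305 [0.541 0.419 0.008] [0.519 0.426 0.037]
4 148 306 [0.539 0.42  0.007] [0.536 0.417 0.006]
4 148 307 [0.537 0.422 0.007] [0.533 0.419 0.008]
4 170 293 [0.502 0.374 0.045] [0.523 0.355 0.004]
4 170 294 [0.503 0.374 0.039] [0.518 0.358 0.008]
4 170 295 [0.504 0.374 0.035] [0.517 0.36  0.007]
4 170 296 [0.519 0.365 0.006] [0.513 0.363 0.009]
4 170 297 [0.517 0.367 0.005] [0.513 0.364 0.007]
4 170 298 [0.515 0.369 0.005] [0.511 0.366 0.006]
4 170 299 [0.513 0.371 0.006] [0.508 0.369 0.008]
5 152 298 [0.517 0.416 0.057] [0.516 0.412 0.053]
5 152 299 [0.517 0.417 0.054] [0.517 0.412 0.048]
5 152 300 [0.519 0.417 0.048] [0.516 0.413 0.046]
5 152 301 [0.517 0.418 0.047] [0.518 0.413 0.039]
5 152 302 [0.518 0.419 0.042] [0.515 0.415 0.042]
5 152 303 [0.541 0.406 0.002] [0.522 0.412 0.026]
5 152 304 [0.535 0.411 0.009] [0.53  0.408 0.011]
5 160 295 [0.517 0.393 0.044] [0.508 0.393 0.052]

[... 308 characters left out ...]
8 [0.523 0.424 0.177] [0.645 0.352 0.005]
3 139 269 [0.523 0.425 0.174] [0.646 0.353 0.001]
3 139 270 [0.522 0.426 0.173] [0.643 0.355 0.   ]
3 139 271 [0.523 0.427 0.169] [0.524 0.421 0.163]
3 139 272 [0.524 0.427 0.164] [0.637 0.359 0.002]
3 139 273 [0.64  0.364 0.   ] [ 0.639  0.36  -0.004]
3 139 274 [0.636 0.368 0.003] [ 0.634  0.363 -0.001]
3 160 259 [0.505 0.378 0.179] [0.507 0.372 0.171]
3 160 260 [0.506 0.378 0.174] [0.506 0.373 0.168]
3 160 261 [0.508 0.378 0.168] [0.503 0.376 0.171]
3 160 262 [0.506 0.379 0.168] [0.62  0.301 0.   ]
3 160 263 [0.508 0.379 0.162] [0.617 0.303 0.001]
3 160 264 [ 0.62   0.309 -0.001] [0.608 0.31  0.01 ]
3 160 265 [0.614 0.313 0.003] [0.608 0.31  0.006]
```

play_rows --increments '[[[0,0,-1,0],[0,0,-1,0],[0,0,-1,0]]]' --jaw 4

```text
t: 6.6
tool_pos: [0.5198, 0.3978, 0.0281]
orientation: [-2.577, -1.794, -0.002]
force: [0.8, -0.0, -1.0]
opening: 0.0291
```

play_rows --increments '[[[0,0,1,0],[0,0,2,0],[0,0,3,0],[0,0,3.5,0],[0,0,3.5,0]]]'

```text
t: 7.1
tool_pos: [0.5192, 0.3976, -0.0077]
orientation: [-2.577, -1.794, 0.0]
force: [1.4, 0.2, 0.5]
opening: 0.0402
```

```bash
python3 - <<'E'
from h import *
o=snap(6)
p,d=o["side"]; P=cloud("side",d)
cv2.imwrite("pics/c6.png",cv2.resize(p[230:350,100:245],None,fx=5,fy=5,interpolation=2))
to([.5205,.398,-.0105],1.215)
E
```

```text
t7.2 pos [ 0.5195  0.3977 -0.0077] yaw 1.216 q6 -0.64 tilt [-0.001  0.002 -1.   ] F [-0.5 -0.8 -0.1] open 0.0402
  shift cm [0.07 0.09 0.28] turn 0.001
```

View pics/c6.png

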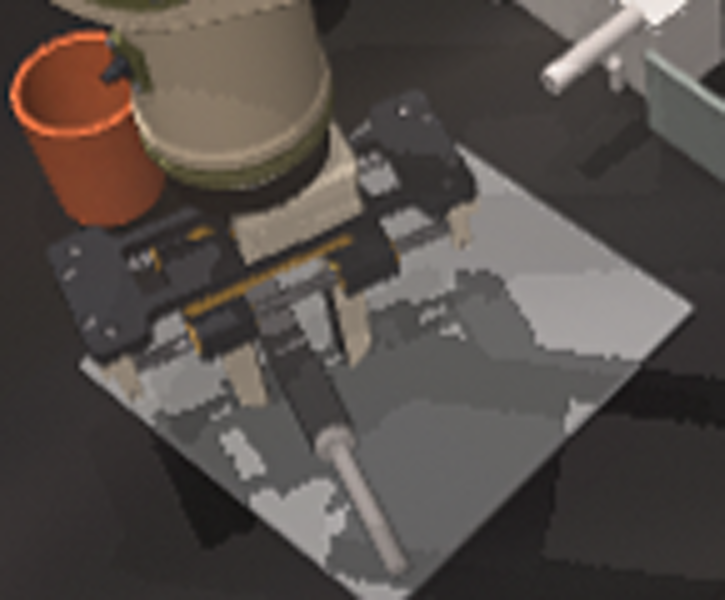

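play_rows --increments '[[[0,0,0.25,0],[0,0,0.25,0],[0,0,0.25,0]]]'

```text
t: 7.5
tool_pos: [0.5196, 0.3978, -0.0079]
orientation: [-2.577, -1.794, -0.001]
force: [-8.5, -5.9, 21.6]
opening: 0.0398
```

play_rows --increments '[[[0,0,0,0],[0,0,0,0],[0,0,0,0],[0,0,0,0],[0,0,0,0]]]' --jaw 1 --squeeze 55

```text
t: 8.0
tool_pos: [0.5198, 0.3977, -0.0079]
orientation: [-2.577, -1.794, -0.001]
force: [-1.2, -1.5, 5.8]
opening: 0.0195
```

```bash
python3 - <<'E'
from h import *
to([.5205,.398,-.0105],1.215)
E
```

```text
t8.0 pos [ 0.5198  0.3977 -0.0079] yaw 1.217 q6 -0.64 tilt [-0.     0.002 -1.   ] F [-1.2 -1.5  5.8] open 0.0195
  shift cm [0.05 0.05 0.26] turn 0.002
```

play_rows --increments '[[[0,0,-1,0],[0,0,-3,0],[0,0,-6,0],[0,0,-10,0],[0,0,-14,0]]]'

```text
t: 8.5
tool_pos: [0.519, 0.397, 0.1326]
orientation: [-2.577, -1.794, 0.002]
force: [0.2, 0.8, -1.4]
opening: 0.0195
```

```bash
python3 - <<'E'
from h import *
o=snap(7)
p,d=o["side"]
cv2.imwrite("pics/c7.png",cv2.resize(p[180:350,80:285],None,fx=3.5,fy=3.5,interpolation=2))
to([.60,.25,.18],np.pi/2+TH)
E
```

```text
t8.6 pos [0.5234 0.3999 0.1402] yaw 1.217 q6 -0.64 tilt [ 0.009  0.008 -1.   ] F [ 2.4  1.4 -1.1] open 0.0198
  shift cm [-11.36  12.41  -4.03] turn -0.303
```

View pics/c7.png

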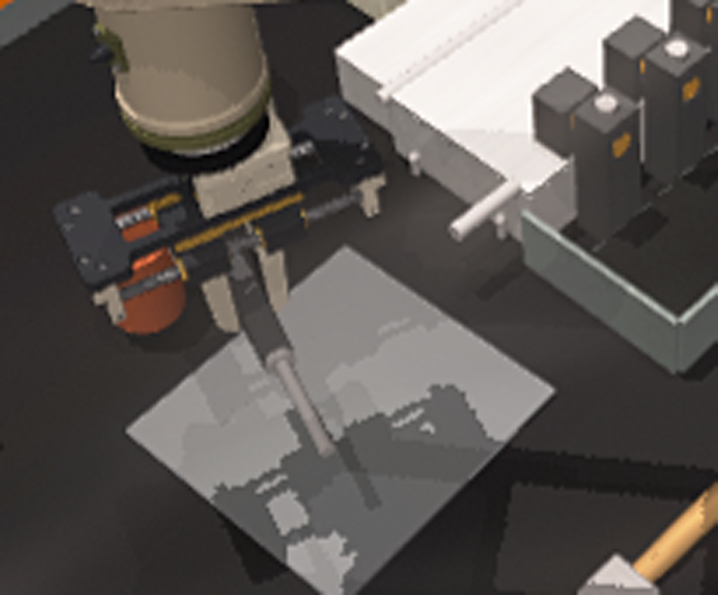

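```bash
python3 - <<'E'
from h import *
x,y=mw(.110,.080); to([x,y,.15],np.pi/2+TH)
E
```

```text
t8.6 pos [0.5234 0.3999 0.1402] yaw 1.217 q6 -0.64 tilt [ 0.009  0.008 -1.   ] F [ 2.4  1.4 -1.1] open 0.0198
  shift cm [-24.02  25.89  -1.08] turn -0.303
```

play_rows --increments '[[[-24,25.9,-1,-0.3],[-24,25.9,-1,-0.3],[-24,25.9,-1,-0.3],[-24,25.9,-1,-0.3],[-24,25.9,-1,-0.3]]]'

```text
t: 9.1
tool_pos: [0.6338, 0.1773, 0.143]
orientation: [-2.28, -2.161, -0.017]
force: [1.2, 0.6, -2.0]
opening: 0.0199
```

```bash
python3 - <<'E'
from h import *
x,y=mw(.110,.080); to([x,y,.15],np.pi/2+TH)
E
```

```text
t9.1 pos [0.6338 0.1773 0.143 ] yaw 1.517 q6 -1.33 tilt [ 0.008  0.008 -1.   ] F [ 1.2  0.6 -2. ] open 0.0199
  shift cm [-8.98  5.4  -0.74] turn -0.003
```

play_rows --increments '[[[-9,5.4,0,0],[-9,5.4,0,0],[-9,5.4,0,0],[-9,5.4,0,0],[-9,5.4,0,0]]]'

```text
t: 9.6
tool_pos: [0.682, 0.0855, 0.1416]
orientation: [-2.279, -2.16, -0.016]
force: [-0.5, -0.1, -0.9]
opening: 0.0198
```

```bash
python3 - <<'E'
from h import *
x,y=mw(.110,.080); to([x,y,.078],np.pi/2+TH)
E
```

```text
t9.6 pos [0.682  0.0855 0.1416] yaw 1.517 q6 -1.47 tilt [ 0.006  0.008 -1.   ] F [-0.5 -0.1 -0.9] open 0.0198
  shift cm [-0.13  0.05  6.36] turn -0.003
```

play_rows --increments '[[[-0.1,0,4,0],[-0.1,0,6,0],[-0.1,0,6.35,0],[-0.1,0,6.35,0],[-0.1,0,6.35,0]]]'

```text
t: 10.1
tool_pos: [0.6832, 0.086, 0.08]
orientation: [-2.279, -2.162, -0.019]
force: [0.5, -0.0, -1.9]
opening: 0.0199
```

```bash
python3 - <<'E'
from h import *
o=snap(8)
x,y=mw(.110,.080); to([x,y,.078],np.pi/2+TH)
p=o["side"][0]; cv2.imwrite("pics/c8s.png",cv2.resize(p[140:270,160:320],None,fx=5,fy=4.5,interpolation=2))
p=o["top"][0]; cv2.imwrite("pics/c8t.png",cv2.resize(p[110:250,150:310],None,fx=5,fy=4.2,interpolation=2))
E
```

```text
t10.2 pos [0.6837 0.0855 0.0804] yaw 1.518 q6 -1.47 tilt [ 0.009  0.008 -1.   ] F [-0.9 -0.2 -1.1] open 0.0196
  shift cm [-0.09 -0.08  0.24] turn -0.002
```

View pics/c8s.png

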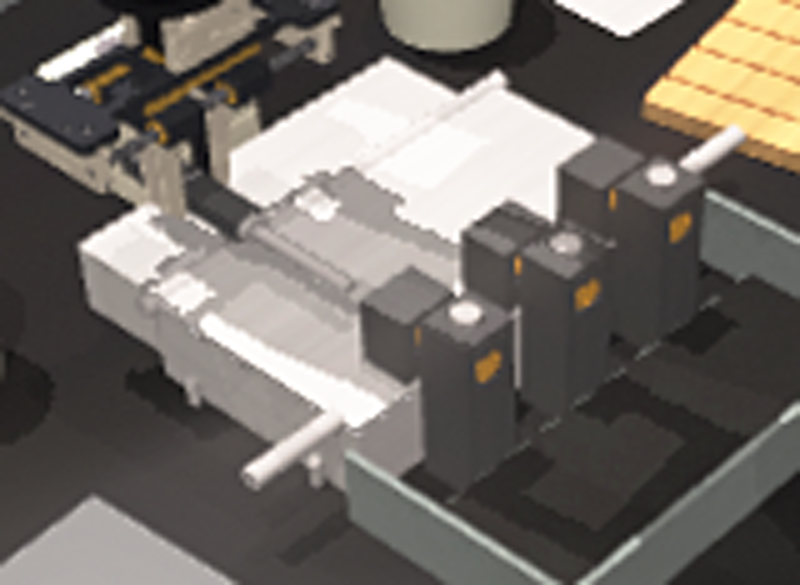

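View pics/c8t.png

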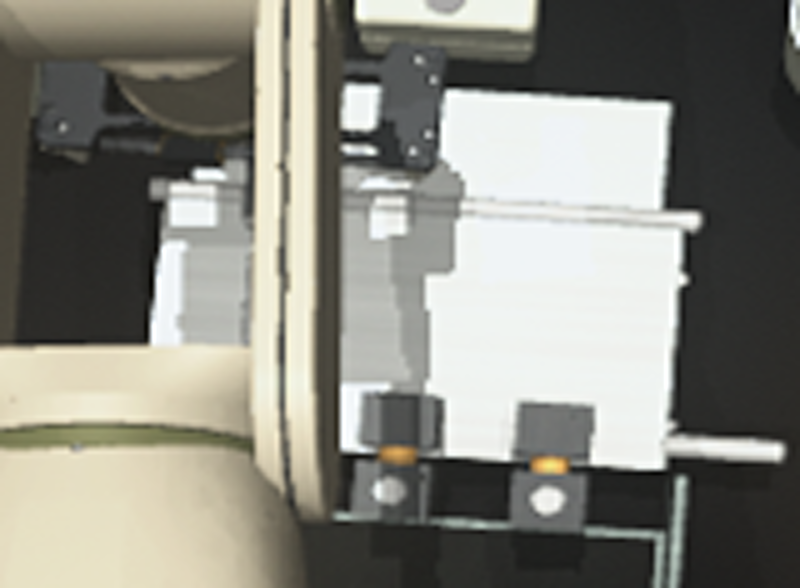

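```bash
cat >> h.py <<'E'
def nose(d,dbg=False):
    """side-view nose points in TCP frame along mould axes"""
    s,M=st(); P=cloud("side",d); t=s["tool_pos"]
    c,sn=np.cos(TH),np.sin(TH); ex=np.array([c,sn,0]); ey=np.array([-sn,c,0])
    Q=P-t; f=-(Q@ex); l=Q@ey; z=P[...,2]
    zz=t[2]+.024
    m=(f>.055)&(f<.14)&(abs(l)<.02)&(abs(z-zz)<.016)
    K,e,_=cam("side")
    q=P[m]; v=e-q; v-=np.outer(v@ex,ex); v/=np.linalg.norm(v,axis=1)[:,None]; 
    return f[m],l[m],z[m],q,ex,ey,v,m
E
python3 - <<'E'
from h import *
p,d=load("side",8)
f,l,z,q,ex,ey,v,m=nose(d)
cq=q-.005*v*0.85
h=read_state()["tool_pos"]
for a in np.arange(.055,.14,.01):
    k=(f>a)&(f<a+.01)
    if k.sum(): print(round(a,3),k.sum(),"lat",np.median((cq-h)[k]@ey).round(4),"z",np.median(cq[k][:,2]).round(4),np.percentile(z[k],[5,95]).round(4))
print("tip f",np.sort(f)[-8:].round(4))
ys,xs=np.nonzero(m); im=p.copy(); im[m]=(0,0,255); cv2.imwrite("pics/c8m.png",cv2.resize(im[140:270,160:320],None,fx=5,fy=4.5,interpolation=0))
# lug: right side
P=cloud("side",d)
print(TH)
E
```

```text
0.055 24 lat 0.0001 z 0.1038 [0.1021 0.1134]
0.065 8 lat 0.0006 z 0.1031 [0.102  0.1096]
0.075 12 lat -0.0015 z 0.1029 [0.1018 0.1097]
0.085 7 lat 0.0006 z 0.1044 [0.1064 0.1094]
0.095 15 lat 0.0008 z 0.1033 [0.1012 0.1094]
0.105 9 lat 0.0016 z 0.1046 [0.1011 0.1097]
0.115 11 lat 0.0018 z 0.1035 [0.1018 0.1088]
0.125 11 lat 0.0003 z 0.1036 [0.0983 0.1121]
tip f [0.1283 0.1298 0.1303 0.1306 0.1309 0.1321 0.1324 0.1336]
-0.051
```

View pics/c8m.png

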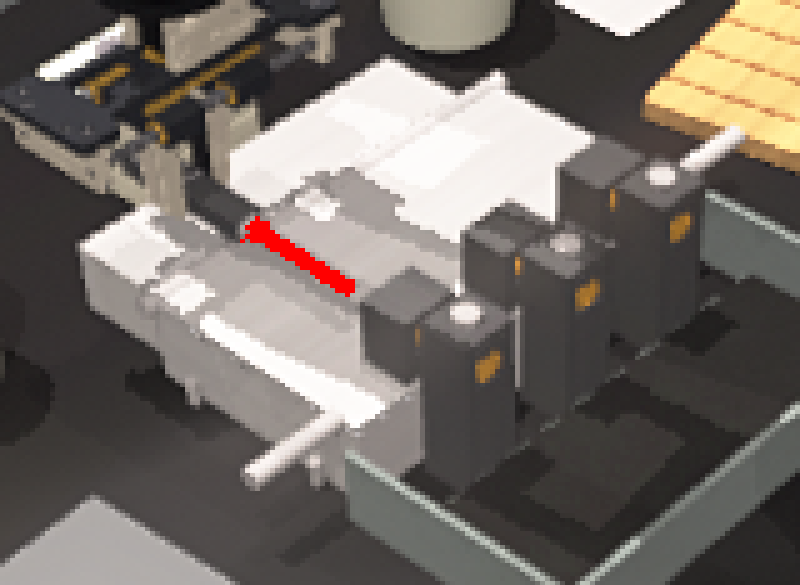

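```bash
python3 - <<'E'
from h import *
x,y=mw(.076,.0795); to([x,y,.0785],np.pi/2+TH)
x,y=mw(.016,.0795); to([x,y,.0785],np.pi/2+TH)
E
```

```text
t10.2 pos [0.6837 0.0855 0.0804] yaw 1.518 q6 -1.47 tilt [ 0.009  0.008 -1.   ] F [-0.9 -0.2 -1.1] open 0.0196
  shift cm [-0.15 -3.48  0.16] turn -0.002
t10.2 pos [0.6837 0.0855 0.0804] yaw 1.518 q6 -1.47 tilt [ 0.009  0.008 -1.   ] F [-0.9 -0.2 -1.1] open 0.0196
  shift cm [-0.16 -9.48  0.11] turn -0.002
```

play_rows --increments '[[[-0.15,0,0.2,0],[-0.15,-1,0.2,0],[-0.15,-2,0.2,0],[-0.15,-2.8,0.15,0],[-0.15,-3.5,0.15,0]]]'

```text
t: 10.7
tool_pos: [0.649, 0.0858, 0.0794]
orientation: [2.279, 2.16, 0.022]
force: [12.6, 0.3, -1.6]
opening: 0.0197
```

```bash
python3 - <<'E'
from h import *
o=snap(9,("side",))
x,y=mw(.016,.0795); to([x,y,.0785],np.pi/2+TH)
p=o["side"][0]; cv2.imwrite("pics/c9s.png",cv2.resize(p[140:270,160:320],None,fx=5,fy=4.5,interpolation=2))
E
```

```text
t10.8 pos [0.6488 0.0859 0.0796] yaw 1.518 q6 -1.47 tilt [ 0.012  0.008 -1.   ] F [ 1.3  0.  -1.6] open 0.0195
  shift cm [-0.01 -5.99  0.04] turn -0.002
```

View pics/c9s.png

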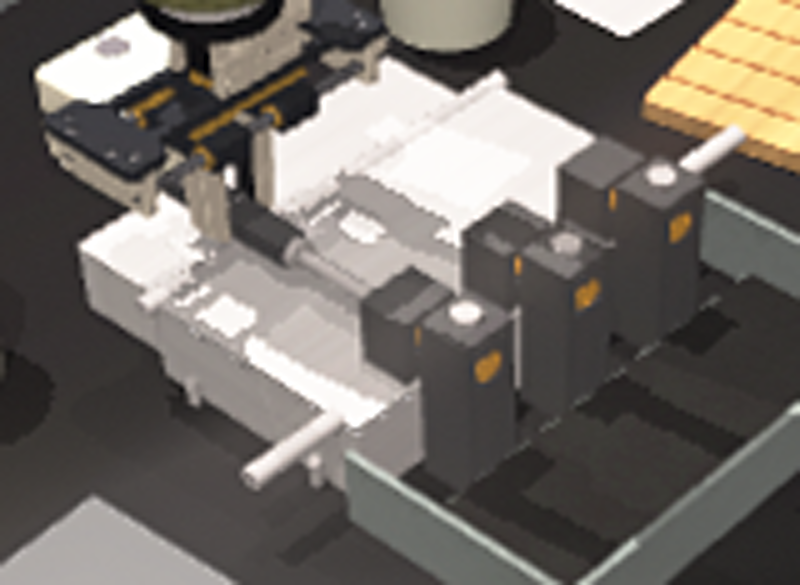

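play_rows --increments '[[[0,-0.6,0,0],[0,-1.2,0,0],[0,-1.8,0,0]]]'

```text
t: 11.05
tool_pos: [0.6346, 0.0866, 0.0817]
orientation: [2.274, 2.156, 0.033]
force: [13.2, -0.2, -4.1]
opening: 0.0199
```

```bash
python3 - <<'E'
from h import *
x,y=mw(.016,.0795); to([x,y,.0785],np.pi/2+TH)
E
```

```text
t11.1 pos [0.6346 0.0866 0.0817] yaw 1.517 q6 -1.47 tilt [ 0.021  0.008 -1.   ] F [13.2 -0.2 -4.1] open 0.0199
  shift cm [-0.01 -4.58  0.23] turn -0.002
```

play_rows --increments '[[[0,-0.8,0.25,0],[0,-1.6,0.25,0],[0,-2.4,0.25,0],[0,-3.2,0.25,0]]]'

```text
t: 11.45
tool_pos: [0.6074, 0.088, 0.0817]
orientation: [2.269, 2.15, 0.045]
force: [14.2, -0.6, 0.1]
opening: 0.0196
```

```bash
python3 - <<'E'
from h import *
x,y=mw(.016,.0795); to([x,y,.0785],np.pi/2+TH)
E
```

```text
t11.4 pos [0.6074 0.088  0.0817] yaw 1.517 q6 -1.46 tilt [ 0.032  0.009 -0.999] F [14.2 -0.6  0.1] open 0.0196
  shift cm [-0.01 -1.86  0.27] turn -0.003
```

play_rows --increments '[[[0,-0.8,0,0],[0,-1.6,0,0],[0,-2.2,0,0],[0,-2.3,0,0]]]'

```text
t: 11.85
tool_pos: [0.584, 0.0893, 0.0813]
orientation: [2.269, 2.15, 0.045]
force: [-1.0, 0.8, -1.9]
opening: 0.02
```

```bash
python3 - <<'E'
from h import *
o=snap(10,("side",))
x,y=mw(.016,.0795); to([x,y,.0785],np.pi/2+TH)
p=o["side"][0]; cv2.imwrite("pics/c10s.png",cv2.resize(p[140:290,160:360],None,fx=4,fy=4,interpolation=2))
E
```

```text
t11.9 pos [0.5838 0.0893 0.081 ] yaw 1.517 q6 -1.46 tilt [ 0.031  0.009 -0.999] F [ 0.3 -0.3 -2.4] open 0.0198
  shift cm [-0.01  0.51  0.26] turn -0.003
```

View pics/c10s.png

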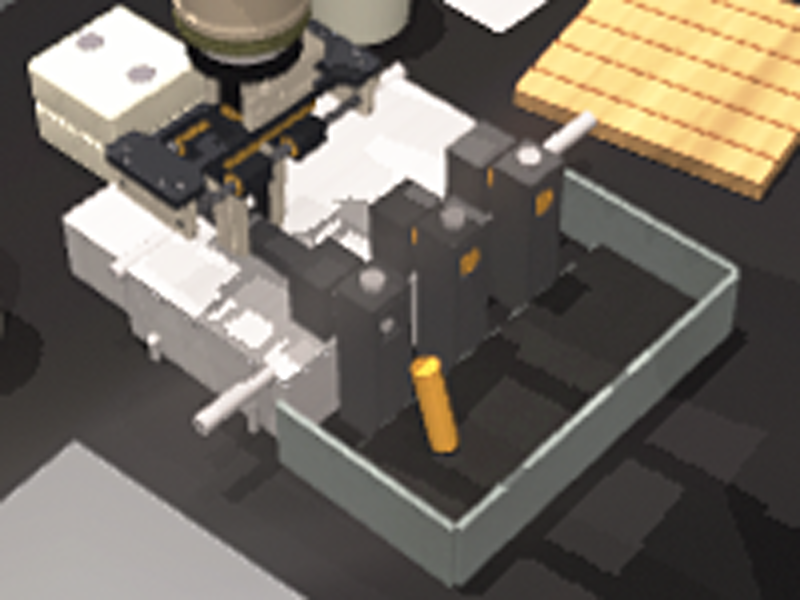

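play_rows --increments '[[[0,2,0,0],[0,5,0,0],[0,8,0,0],[0,10.5,0,0],[0,10.5,0,0]]]'

```text
t: 12.4
tool_pos: [0.6906, 0.0831, 0.0834]
orientation: [2.27, 2.149, 0.044]
force: [-0.5, 0.2, -1.5]
opening: 0.0196
```

```bash
python3 - <<'E'
from h import *
x,y=mw(.110,0); to([x,y,.081],np.pi/2+TH)
E
```

```text
t12.4 pos [0.6906 0.0831 0.0834] yaw 1.516 q6 -1.48 tilt [ 0.031  0.008 -0.999] F [-0.5  0.2 -1.5] open 0.0196
  shift cm [-7.89 -0.76  0.14] turn -0.003
```

play_rows --increments '[[[-4,-0.3,0.1,0],[-7.9,-0.5,0.1,0],[-7.9,-0.7,0.1,0],[-7.9,-0.7,0.1,0]]]'

```text
t: 12.8
tool_pos: [0.6784, 0.0039, 0.081]
orientation: [2.273, 2.148, 0.043]
force: [-1.0, 0.2, -1.8]
opening: 0.0198
```

```bash
python3 - <<'E'
from h import *
o=snap(11)
x,y=mw(.110,0); to([x,y,.081],np.pi/2+TH)
p,d=o["side"]
f,l,z,q,ex,ey,v,m=nose(d)
cq=q-.005*v*0.85
h=read_state()["tool_pos"]
for a in np.arange(.055,.14,.01):
    k=(f>a)&(f<a+.01)
    if k.sum(): print(round(a,3),k.sum(),"lat",np.median((cq-h)[k]@ey).round(4),"z",np.median(cq[k][:,2]).round(4),np.percentile(z[k],[5,95]).round(4))
print("tip f",np.sort(f)[-8:].round(4))
p=o["side"][0]; cv2.imwrite("pics/c11s.png",cv2.resize(p[130:260,170:330],None,fx=5,fy=4.5,interpolation=2))
p=o["top"][0]; cv2.imwrite("pics/c11t.png",cv2.resize(p[110:250,150:310],None,fx=5,fy=4.2,interpolation=2))
E
```

```text
t12.9 pos [0.679  0.0054 0.0813] yaw 1.517 q6 -1.59 tilt [ 0.031  0.009 -0.999] F [-0.1 -0.3 -1.6] open 0.0193
  shift cm [-0.06 -0.02  0.03] turn -0.003
0.055 22 lat -0.0002 z 0.1035 [0.0977 0.1141]
0.065 10 lat -0.0018 z 0.1026 [0.1019 0.1098]
0.075 10 lat -0.0007 z 0.1033 [0.1014 0.1081]
0.085 11 lat -0.0011 z 0.1024 [0.1004 0.1088]
0.095 9 lat -0.0008 z 0.104 [0.1027 0.1092]
0.105 8 lat -0.0012 z 0.1029 [0.1017 0.1075]
0.115 12 lat -0.0002 z 0.1018 [0.1021 0.1075]
0.125 11 lat -0.0026 z 0.1001 [0.098  0.1078]
tip f [0.1271 0.128  0.1293 0.1295 0.1296 0.13   0.1308 0.1312]
```

View pics/c11s.png

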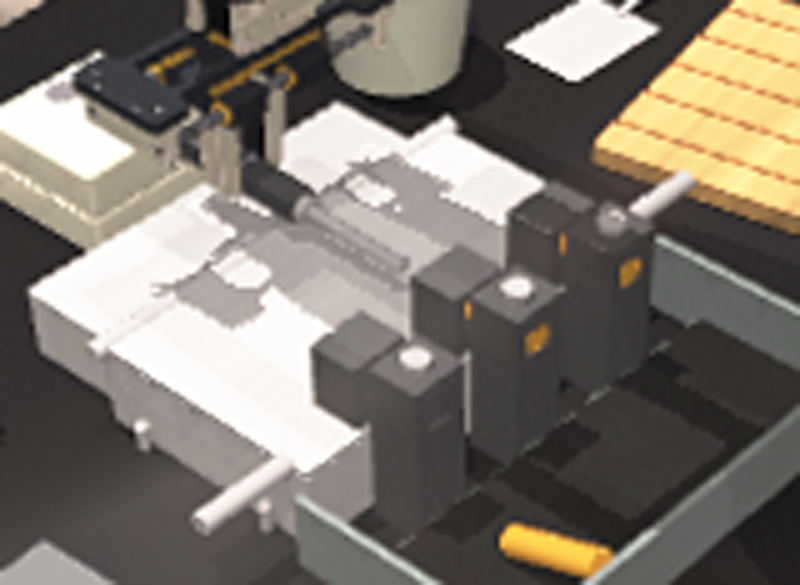

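View pics/c11t.png

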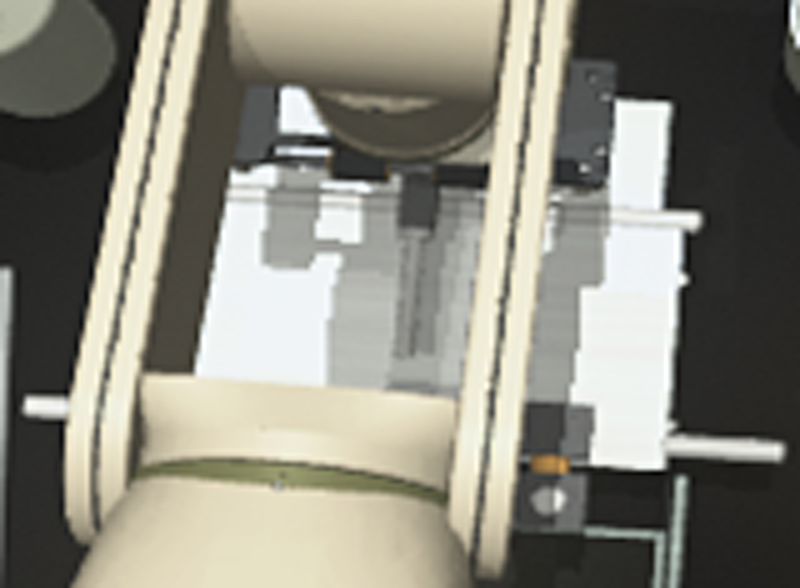

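play_rows --increments '[[[0,-1,0,0],[0,-2,0,0],[0,-2.8,0,0],[0,-3.5,0,0],[0,-4.3,0,0]]]'

```text
t: 13.4
tool_pos: [0.6397, 0.0083, 0.0823]
orientation: [2.265, 2.146, 0.054]
force: [13.8, 0.4, -1.8]
opening: 0.0196
```

```bash
python3 - <<'E'
from h import *
x,y=mw(.012,0.0005); to([x,y,.082],np.pi/2+TH)
E
```

```text
t13.4 pos [0.6397 0.0083 0.0823] yaw 1.517 q6 -1.59 tilt [ 0.04   0.009 -0.999] F [13.8  0.4 -1.8] open 0.0196
  shift cm [-0.12 -5.88 -0.2 ] turn -0.002
```

play_rows --increments '[[[-0.1,-1.4,0,0],[-0.1,-2.8,0,0],[-0.1,-4.2,0,0],[-0.1,-5.6,0,0],[-0.1,-6.4,0,0]]]'

```text
t: 13.9
tool_pos: [0.576, 0.0113, 0.0808]
orientation: [2.263, 2.146, 0.057]
force: [-0.1, 0.7, -1.8]
opening: 0.0199
```

```bash
python3 - <<'E'
from h import *
o=snap(12,("side",))
x,y=mw(.012,0.0005); to([x,y,.082],np.pi/2+TH)
p=o["side"][0]; cv2.imwrite("pics/c12s.png",cv2.resize(p[140:290,160:360],None,fx=4,fy=4,interpolation=2))
E
```

```text
t13.9 pos [0.5754 0.0113 0.0804] yaw 1.518 q6 -1.60 tilt [ 0.041  0.009 -0.999] F [ 2.  -0.5 -2.4] open 0.0195
  shift cm [-0.07  0.56 -0.14] turn -0.002
```

View pics/c12s.png

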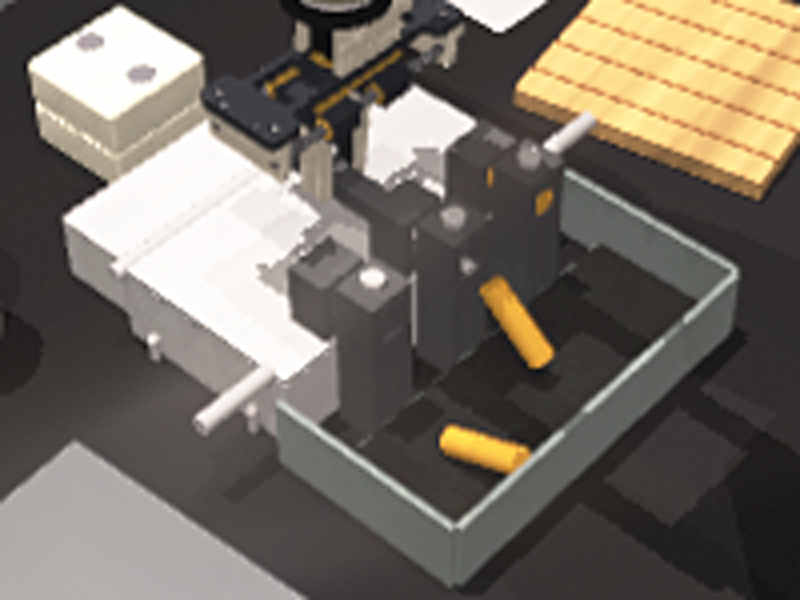

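play_rows --increments '[[[0,2,0,0],[0,5,0.1,0],[0,8,0.3,0],[0,10.5,0.4,0],[0,10.5,0.4,0]]]'

```text
t: 14.45
tool_pos: [0.6821, 0.0057, 0.0798]
orientation: [2.263, 2.146, 0.056]
force: [-0.5, -0.3, -1.4]
opening: 0.0195
```

```bash
python3 - <<'E'
from h import *
x,y=mw(.110,-.08); to([x,y,.0825],np.pi/2+TH)
E
```

```text
t14.4 pos [0.6821 0.0057 0.0798] yaw 1.518 q6 -1.59 tilt [ 0.041  0.009 -0.999] F [-0.5 -0.3 -1.4] open 0.0195
  shift cm [-8.11 -0.3  -0.37] turn -0.002
```

play_rows --increments '[[[-4,0,-0.2,0],[-8.1,-0.2,-0.35,0],[-8.1,-0.3,-0.35,0],[-8.1,-0.3,-0.35,0]]]'

```text
t: 14.85
tool_pos: [0.6738, -0.0757, 0.0819]
orientation: [2.266, 2.145, 0.055]
force: [0.3, 0.4, -2.3]
opening: 0.0193
```

```bash
python3 - <<'E'
from h import *
o=snap(13)
x,y=mw(.110,-.08); to([x,y,.0825],np.pi/2+TH)
p,d=o["side"]
f,l,z,q,ex,ey,v,m=nose(d)
cq=q-.005*v*0.85
h=read_state()["tool_pos"]
for a in np.arange(.055,.14,.01):
    k=(f>a)&(f<a+.01)
    if k.sum(): print(round(a,3),k.sum(),"lat",np.median((cq-h)[k]@ey).round(4),"z",np.median(cq[k][:,2]).round(4),np.percentile(z[k],[5,95]).round(4))
print("tip f",np.sort(f)[-8:].round(4))
E
```

```text
t14.9 pos [ 0.6742 -0.0741  0.0821] yaw 1.518 q6 -1.72 tilt [ 0.04   0.009 -0.999] F [ 0.1  0.6 -2.4] open 0.0196
  shift cm [-0.1   0.06 -0.04] turn -0.001
0.055 19 lat -0.001 z 0.1043 [0.1008 0.1136]
0.065 9 lat -0.0009 z 0.1027 [0.098  0.1098]
0.075 10 lat -0.0019 z 0.1033 [0.1028 0.1083]
0.085 9 lat -0.0015 z 0.1026 [0.1008 0.1094]
0.095 11 lat 0.0 z 0.1026 [0.102  0.1086]
0.105 8 lat -0.0018 z 0.1015 [0.1017 0.1074]
0.115 11 lat -0.0019 z 0.102 [0.0993 0.1083]
0.125 11 lat -0.001 z 0.0989 [0.0977 0.1089]
tip f [0.1284 0.1285 0.1295 0.1299 0.1301 0.1301 0.1334 0.1338]
```

play_rows --increments '[[[0,-0.8,0,0],[0,-1.6,-0.05,0],[0,-2.3,-0.05,0],[0,-2.8,-0.05,0],[0,-3,-0.05,0]]]'

```text
t: 15.45
tool_pos: [0.6436, -0.0722, 0.0814]
orientation: [2.263, 2.148, 0.056]
force: [0.6, -0.3, -1.4]
opening: 0.0196
```

```bash
python3 - <<'E'
from h import *
x,y=mw(.011,-.079); to([x,y,.082],np.pi/2+TH)
E
```

```text
t15.4 pos [ 0.6436 -0.0722  0.0814] yaw 1.519 q6 -1.72 tilt [ 0.04   0.009 -0.999] F [ 0.6 -0.3 -1.4] open 0.0196
  shift cm [-0.04 -6.77 -0.33] turn -0.001
```

play_rows --increments '[[[0,-1.5,-0.05,0],[0,-3,-0.1,0],[0,-4.5,-0.15,0],[0,-6,-0.2,0],[0,-7.3,-0.2,0]]]'

```text
t: 15.95
tool_pos: [0.5718, -0.0687, 0.082]
orientation: [2.261, 2.145, 0.059]
force: [0.7, 0.5, -2.1]
opening: 0.0196
```

```bash
python3 - <<'E'
from h import *
o=snap(14,("side",))
x,y=mw(.012,-.079); to([x,y,.082],np.pi/2+TH)
p=o["side"][0]; cv2.imwrite("pics/c14s.png",cv2.resize(p[140:290,160:360],None,fx=4,fy=4,interpolation=2))
E
```

```text
t16.0 pos [ 0.5714 -0.0686  0.0819] yaw 1.519 q6 -1.75 tilt [ 0.045  0.009 -0.999] F [ 2.6 -0.1 -2. ] open 0.0192
  shift cm [-0.02  0.55  0.01] turn -0.001
```

View pics/c14s.png

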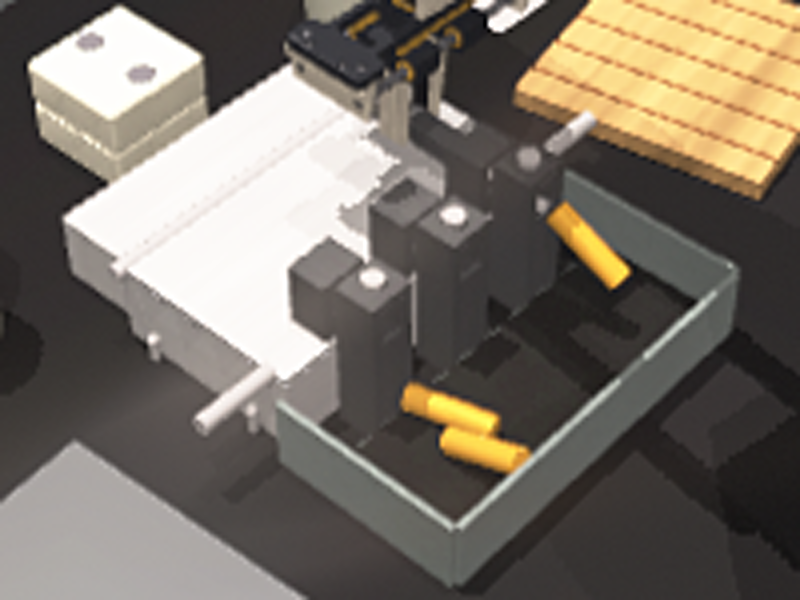

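play_rows --increments '[[[0,2,0,0],[0,5,0.1,0],[0,8,0.3,0],[0,10.5,0.2,0],[0,11,-1,0]]]'

```text
t: 16.5
tool_pos: [0.6813, -0.0743, 0.0947]
orientation: [2.262, 2.147, 0.058]
force: [-1.4, -0.1, -2.0]
opening: 0.02
```

play_rows --increments '[[[0,1,-4,0],[0,1,-8,0],[0,1,-9,0]]]'

```text
t: 16.8
tool_pos: [0.69, -0.0763, 0.1921]
orientation: [2.256, 2.142, 0.066]
force: [0.6, -0.3, 0.7]
opening: 0.0196
```

```bash
python3 - <<'E'
from h import *
to([.64,.15,.17],np.pi/2+TH)
E
```

```text
t16.8 pos [ 0.69   -0.0763  0.1921] yaw 1.519 q6 -1.71 tilt [ 0.051  0.007 -0.999] F [ 0.6 -0.3  0.7] open 0.0196
  shift cm [22.31 -6.29  2.11] turn -0.001
```

play_rows --increments '[[[20,-10,1,0],[20,-10,1,0],[20,-10,1,0],[20,-10,1,0],[20,-10,1,0]]]'

```text
t: 17.3
tool_pos: [0.5985, 0.1324, 0.1784]
orientation: [2.255, 2.146, 0.066]
force: [0.1, -0.5, -1.2]
opening: 0.0194
```

```bash
python3 - <<'E'
from h import *
to([.54,.34,.10],np.pi/2+TH)
E
```

```text
t17.3 pos [0.5985 0.1324 0.1784] yaw 1.521 q6 -1.39 tilt [ 0.05   0.009 -0.999] F [ 0.1 -0.5 -1.2] open 0.0194
  shift cm [20.36 -7.26  7.71] turn 0.002
```

play_rows --increments '[[[20.4,-7,0,0],[20.4,-7,0,0],[20.4,-7,0,0],[20.4,-7,3,0],[20.4,-7,7,0]]]'

```text
t: 17.8
tool_pos: [0.5439, 0.3432, 0.117]
orientation: [2.251, 2.148, 0.081]
force: [0.2, -0.5, -1.1]
opening: 0.0198
```

```bash
python3 - <<'E'
from h import *
to([.54,.34,-.005],np.pi/2+TH)
E
```

```text
t17.8 pos [0.5439 0.3432 0.117 ] yaw 1.524 q6 -1.03 tilt [ 0.058  0.014 -0.998] F [ 0.2 -0.5 -1.1] open 0.0198
  shift cm [-0.54 -1.07 12.16] turn 0.005
```

play_rows --increments '[[[-0.5,-1,5,0],[-0.5,-1,9,0],[-0.5,-1,11.5,0],[-0.5,-1,11.8,0],[-0.5,-1,11.8,0]]]'

```text
t: 18.3
tool_pos: [0.5399, 0.3399, -0.0016]
orientation: [2.251, 2.148, 0.079]
force: [-0.3, -0.3, -1.3]
opening: 0.0198
```

```bash
python3 - <<'E'
from h import *
to([.54,.34,-.004],np.pi/2+TH)
E
```

```text
t18.3 pos [ 0.5399  0.3399 -0.0016] yaw 1.524 q6 -1.03 tilt [ 0.057  0.014 -0.998] F [-0.3 -0.3 -1.3] open 0.0198
  shift cm [ 0.01 -0.    0.24] turn 0.005
```

play_rows --increments '[[[0,0,0.3,0],[0,0,0.4,0],[0,0,0.4,0]]]'

```text
t: 18.6
tool_pos: [0.5408, 0.3402, -0.0044]
orientation: [2.251, 2.147, 0.081]
force: [0.5, 0.2, -1.8]
opening: 0.0197
```

play_rows --increments '[[[0,0,0,0],[0,0,0,0],[0,0,0,0],[0,0,0,0],[0,0,0,0]]]' --jaw 4

```text
t: 19.1
tool_pos: [0.5409, 0.3402, -0.0044]
orientation: [2.251, 2.147, 0.081]
force: [0.0, 0.4, 0.3]
opening: 0.0399
```

play_rows --increments '[[[0,0,-1,0],[0,0,-3,0],[0,0,-7,0],[0,0,-12,0],[0,0,-14,0]]]'

```text
t: 19.6
tool_pos: [0.5349, 0.3395, 0.1422]
orientation: [2.249, 2.146, 0.093]
force: [1.1, 0.4, 0.8]
opening: 0.04
```

```bash
python3 - <<'E'
from h import *
o=snap(15)
to([.54,.34,-.004],np.pi/2+TH)
E
```

```text
t19.7 pos [0.5355 0.3398 0.1419] yaw 1.525 q6 -1.03 tilt [ 0.067  0.019 -0.998] F [0.6 0.4 0.6] open 0.0398
  shift cm [-0.29 -0.51 14.59] turn 0.005
```

View pics/side15.png

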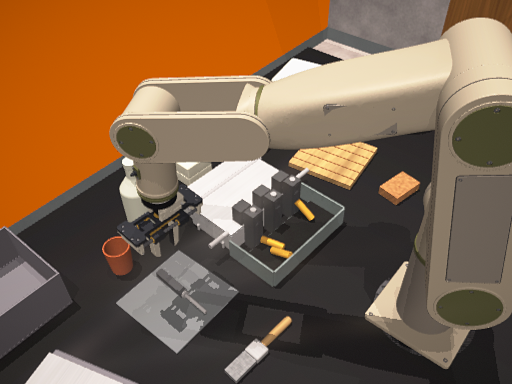

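```bash
python3 - <<'E'
from h import *
x,y=mw(-.065,-.182); print(x,y); to([x,y,.17],TH)
E
```

```text
0.49470653740291315 -0.16804979716394938
t19.7 pos [0.5355 0.3398 0.1419] yaw 1.525 q6 -1.03 tilt [ 0.067  0.019 -0.998] F [0.6 0.4 0.6] open 0.0398
  shift cm [-50.85  -1.46  -4.04] turn -1.566
```

play_rows --increments '[[[-51,-1.5,-4,1.57],[-51,-1.5,-4,1.57],[-51,-1.5,-4,1.57],[-51,-1.5,-4,1.57],[-51,-1.5,-4,1.57]]]'

```text
t: 20.2
tool_pos: [0.5127, 0.0877, 0.1513]
orientation: [2.906, 1.175, 0.098]
force: [0.8, 0.0, 0.4]
opening: 0.0399
```

```bash
python3 - <<'E'
from h import *
x,y=mw(-.065,-.182); print(x,y); to([x,y,.17],TH)
E
```

```text
0.49470653740291315 -0.16804979716394938
t20.2 pos [0.5127 0.0877 0.1513] yaw 0.769 q6 -0.71 tilt [ 0.06   0.018 -0.998] F [0.8 0.  0.4] open 0.0399
  shift cm [-18.94  17.21  -2.44] turn 0.820
```

play_rows --increments '[[[-18.9,17.2,-2.5,0.82],[-18.9,17.2,-2.5,0.82],[-18.9,17.2,-2.5,0.82],[-18.9,17.2,-2.5,0.82],[-18.9,17.2,-2.5,0.82]]]'

```text
t: 20.7
tool_pos: [0.4944, -0.1609, 0.1693]
orientation: [-3.122, -0.028, -0.093]
force: [0.5, -0.6, -1.1]
opening: 0.0401
```

```bash
python3 - <<'E'
from h import *
x,y=mw(-.065,-.182); print(x,y); to([x,y,.13],TH)
E
```

```text
0.49470653740291315 -0.16804979716394938
t20.7 pos [ 0.4944 -0.1609  0.1693] yaw 0.017 q6 -0.47 tilt [ 0.059  0.019 -0.998] F [ 0.5 -0.6 -1.1] open 0.0401
  shift cm [-0.22  0.78  3.91] turn 0.068
```

play_rows --increments '[[[-0.2,0.8,4,0.068],[-0.2,0.8,5,0.068]]]'

```text
t: 20.9
tool_pos: [0.4925, -0.169, 0.1147]
orientation: [-3.117, 0.087, -0.083]
force: [-0.7, 0.7, -1.5]
opening: 0.04
```

```bash
python3 - <<'E'
from h import *
x,y=mw(-.065,-.182); to([x,y,.13],TH)
to([x,y,.13],TH)
E
```

```text
t20.9 pos [ 0.4925 -0.169   0.1147] yaw -0.056 q6 -0.42 tilt [ 0.054  0.021 -0.998] F [-0.7  0.7 -1.5] open 0.0400
  shift cm [ 0.3  -0.15 -1.51] turn -0.005
t20.9 pos [ 0.4925 -0.169   0.1147] yaw -0.056 q6 -0.42 tilt [ 0.054  0.021 -0.998] F [-0.7  0.7 -1.5] open 0.0400
  shift cm [ 0.3  -0.15 -1.51] turn -0.005
```

play_rows --increments '[[[0.3,-0.1,3,0],[0.3,-0.1,5,0],[0.4,-0.1,7,0],[0.5,-0.1,7.6,0],[0.5,-0.1,7.6,0]]]'

```text
t: 21.4
tool_pos: [0.5007, -0.1653, 0.038]
orientation: [-3.116, 0.084, -0.078]
force: [-0.7, 0.7, 0.7]
opening: 0.0399
```

```bash
python3 - <<'E'
from h import *
o=snap(16)
x,y=mw(-.065,-.182); to([x,y,.037],TH)
p=o["side"][0]; cv2.imwrite("pics/c16s.png",cv2.resize(p[100:250,230:390],None,fx=5,fy=4,interpolation=2))
p=o["top"][0]; cv2.imwrite("pics/c16t.png",cv2.resize(p[130:260,200:350],None,fx=5,fy=4.5,interpolation=2))
E
```

```text
t21.5 pos [ 0.5022 -0.1664  0.0401] yaw -0.055 q6 -0.41 tilt [ 0.054  0.021 -0.998] F [ 1.  -0.1 -0. ] open 0.0399
  shift cm [-0.75  0.21  0.26] turn -0.004
```

View pics/c16s.png

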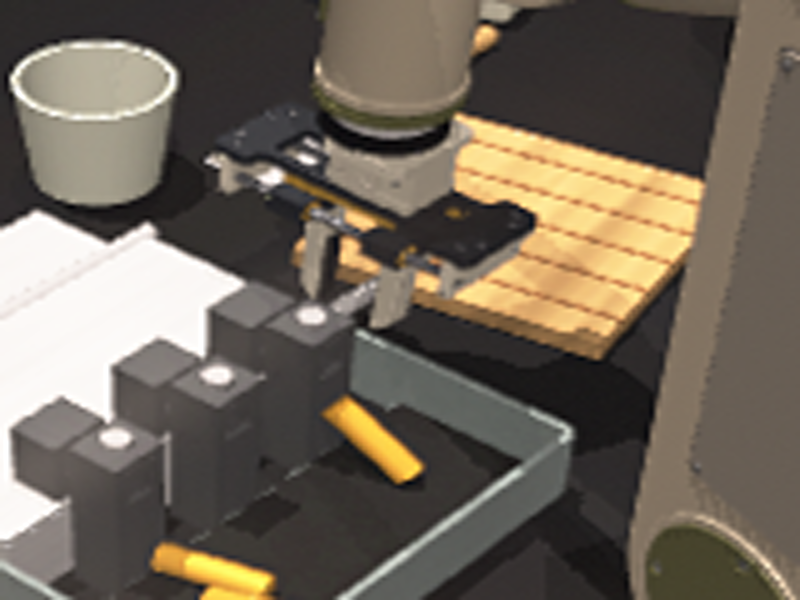

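View pics/c16t.png

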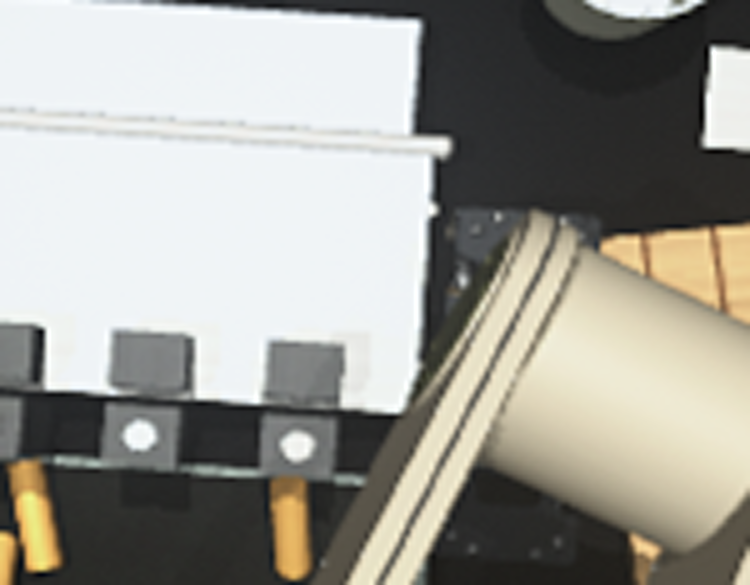

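play_rows --increments '[[[-0.6,0.2,0.3,0],[-0.7,0.2,0.3,0],[-0.7,0.2,0.3,0]]]'

```text
t: 21.8
tool_pos: [0.4952, -0.1682, 0.0372]
orientation: [-3.117, 0.085, -0.085]
force: [-0.1, 0.2, -0.8]
opening: 0.0402
```

play_rows --increments '[[[0,0,0,0],[0,0,0,0],[0,0,0,0],[0,0,0,0],[0,0,0,0]]]' --jaw 0.8 --squeeze 30

```text
t: 22.3
tool_pos: [0.4959, -0.1683, 0.0374]
orientation: [-3.118, 0.085, -0.087]
force: [4.3, -0.0, -2.6]
opening: 0.013
```

```bash
python3 - <<'E'
from h import *
x,y=mw(-.065,-.182); to([x,y,.037],TH)
E
```

```text
t22.3 pos [ 0.4959 -0.1683  0.0374] yaw -0.055 q6 -0.42 tilt [ 0.056  0.02  -0.998] F [ 4.3 -0.  -2.6] open 0.0130
  shift cm [-0.13 -0.01  0.03] turn -0.004
```

```bash
cat >> h.py <<'E'
P0=np.array([.4955,-.1683,.0370])
def arc(angs,r=.146):
    s,M=st(); t=s["tool_pos"]; c,sn=np.cos(TH),np.sin(TH)
    e=t-P0; dx=e@[c,sn,0]; print("t%.1f"%s["t"],"now rel",dx.round(4),e[2].round(4),"est ang %.1f"%np.degrees(np.arctan2(e[2],r-dx)),"rad %.4f"%np.hypot(e[2],r-dx),"F",s["force"].round(1),"open %.4f"%s["opening"],"tilt",M[:,2].round(3))
    for a in angs:
        a=np.radians(a); P=P0+r*(1-np.cos(a))*np.array([c,sn,0])+[0,0,r*np.sin(a)]
        print(np.degrees(a).round(0),(M.T@(P-t)*100).round(2).tolist())
E
python3 - <<'E'
from h import *
arc([6,12,18,24,30])
E
```

```text
t22.3 now rel 0.0004 0.0004 est ang 0.2 rad 0.1456 F [ 4.3 -0.  -2.6] open 0.0130 tilt [ 0.056  0.02  -0.998]
6.0 [0.12, -0.03, -1.48]
12.0 [0.44, -0.06, -2.97]
18.0 [0.92, -0.1, -4.43]
24.0 [1.54, -0.13, -5.82]
30.0 [2.31, -0.17, -7.14]
```

play_rows --increments '[[[0.1,0,-1.5,0],[0.45,-0.05,-3,0],[0.9,-0.1,-4.4,0],[1.55,-0.15,-5.8,0],[2.3,-0.15,-7.1,0]]]'

```text
t: 22.8
tool_pos: [0.5121, -0.169, 0.1078]
orientation: [-3.117, 0.085, -0.076]
force: [-5.2, -1.5, -9.1]
opening: 0.0132
```

```bash
python3 - <<'E'
from h import *
arc([30,36,42,48,54,60])
o=snap(17)
p=o["side"][0]; cv2.imwrite("pics/c17s.png",cv2.resize(p[80:260,180:400],None,fx=3.6,fy=3.3,interpolation=2))
E
```

```text
t22.8 now rel 0.0166 0.0708 est ang 28.7 rad 0.1475 F [-5.2 -1.5 -9.1] open 0.0132 tilt [ 0.05   0.022 -0.999]
30.0 [0.3, 0.01, -0.2]
36.0 [1.2, -0.03, -1.44]
42.0 [2.21, -0.06, -2.58]
48.0 [3.35, -0.09, -3.61]
54.0 [4.58, -0.12, -4.51]
60.0 [5.9, -0.14, -5.28]
```

View pics/c17s.png

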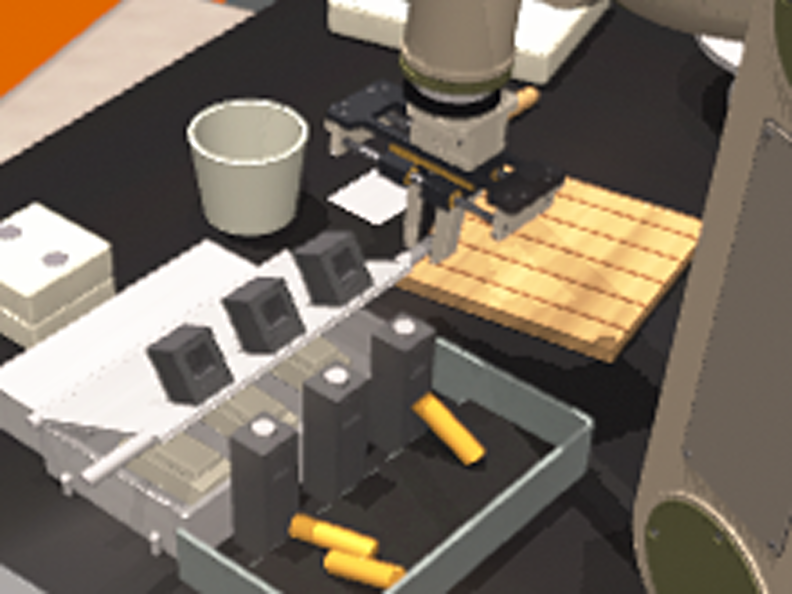

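Cover is lifting (~28°). Continue.

play_rows --increments '[[[0.6,0,-0.8,0],[1.4,0,-1.8,0],[2.3,-0.05,-2.7,0],[3.4,-0.1,-3.6,0],[4.6,-0.1,-4.5,0]]]'

```text
t: 23.4
tool_pos: [0.5517, -0.1712, 0.158]
orientation: [-3.116, 0.085, -0.06]
force: [-30.6, 5.1, 21.0]
opening: 0.0129
```

```bash
python3 - <<'E'
from h import *
arc([54,60,66,72,78,84])
E
```

```text
t23.4 now rel 0.0562 0.121 est ang 53.4 rad 0.1507 F [-30.6   5.1  21. ] open 0.0129 tilt [ 0.039  0.023 -0.999]
54.0 [0.38, 0.0, 0.31]
60.0 [1.7, -0.02, -0.48]
66.0 [3.08, -0.05, -1.12]
72.0 [4.53, -0.06, -1.61]
78.0 [6.02, -0.08, -1.95]
84.0 [7.54, -0.09, -2.13]
```

```bash
python3 - <<'E'
from h import *
o=snap(18)
arc([54,60,66,72,78,84],.153)
p=o["side"][0]; cv2.imwrite("pics/c18s.png",cv2.resize(p[80:260,180:400],None,fx=3.6,fy=3.3,interpolation=2))
E
```

```text
t23.5 now rel 0.06 0.1237 est ang 53.1 rad 0.1547 F [-22.    4.6  24.7] open 0.0131 tilt [ 0.047  0.021 -0.999]
54.0 [0.31, -0.03, 0.0]
60.0 [1.69, -0.05, -0.8]
66.0 [3.15, -0.08, -1.47]
72.0 [4.67, -0.09, -1.97]
78.0 [6.23, -0.11, -2.31]
84.0 [7.83, -0.12, -2.49]
```

View pics/c18s.png

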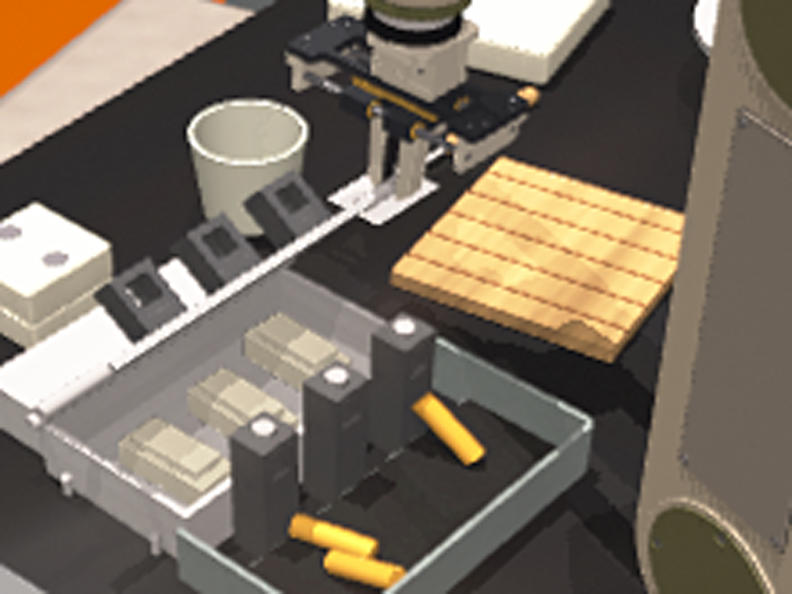

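```bash
cat >> h.py <<'E'
def cover(tag):
    c,sn=np.cos(TH),np.sin(TH)
    for n in("side","top"):
        p,d=load(n,tag); P=cloud(n,d); Q=P[...,:2]-MO; mx=Q@[c,sn]; my=Q@[-sn,c]; z=P[...,2]
        g=p.min(2)
        m=(abs(my)<.14)&(mx>-.08)&(mx<.16)&(z>.085)&(z<.25)&(g>100)
        a,b=mx[m]-.081,z[m]-.066
        if m.sum()<30: print(n,"few",m.sum()); continue
        vx,vy,x0,y0=cv2.fitLine(np.float32(np.stack([a,b],1)),cv2.DIST_HUBER,0,.01,.01).ravel()
        ang=np.degrees(np.arctan2(vy,-vx))%180
        print(n,m.sum(),"cover ang %.1f"%ang,"offset at hinge %.4f"%(np.array([x0,y0])@[-vy,vx]),"rng",np.hypot(a,b).max().round(3))
E
python3 - <<'E'
from h import *
cover(18); cover(17)
E
```

```text
side 764 cover ang 143.6 offset at hinge 0.1591 rng 0.173
top 2028 cover ang 53.7 offset at hinge 0.0041 rng 0.171
side 1166 cover ang 26.1 offset at hinge 0.0068 rng 0.171
top 3596 cover ang 28.1 offset at hinge 0.0050 rng 0.17
```

play_rows --increments '[[[0.6,0,-0.4,0],[1.4,0,-0.8,0],[2.2,-0.05,-1.2,0],[3,-0.05,-1.5,0],[3.6,-0.1,-1.7,0]]]'

```text
t: 24.0
tool_pos: [0.5898, -0.1735, 0.1812]
orientation: [-3.118, 0.085, -0.069]
force: [-13.7, -0.9, 9.8]
opening: 0.0131
```

```bash
python3 - <<'E'
from h import *
o=snap(19)
arc([72,78,84,90],.153)
arc([72,78,84,90],.148)
cover(19)
p=o["side"][0]; cv2.imwrite("pics/c19s.png",cv2.resize(p[80:260,180:400],None,fx=3.6,fy=3.3,interpolation=2))
E
```

```text
t24.1 now rel 0.0955 0.1445 est ang 68.3 rad 0.1555 F [-7.5 -1.2  7.3] open 0.0129 tilt [ 0.047  0.02  -0.999]
72.0 [1.03, -0.05, -0.06]
78.0 [2.59, -0.06, -0.4]
84.0 [4.18, -0.07, -0.58]
90.0 [5.79, -0.08, -0.59]
t24.1 now rel 0.0955 0.1445 est ang 70.0 rad 0.1537 F [-7.5 -1.2  7.3] open 0.0129 tilt [ 0.047  0.02  -0.999]
72.0 [0.66, -0.04, 0.4]
78.0 [2.17, -0.05, 0.07]
84.0 [3.71, -0.06, -0.1]
90.0 [5.26, -0.07, -0.11]
side 2066 cover ang 71.3 offset at hinge -0.0058 rng 0.173
top 1218 cover ang 69.4 offset at hinge 0.0047 rng 0.172
```

View pics/c19s.png

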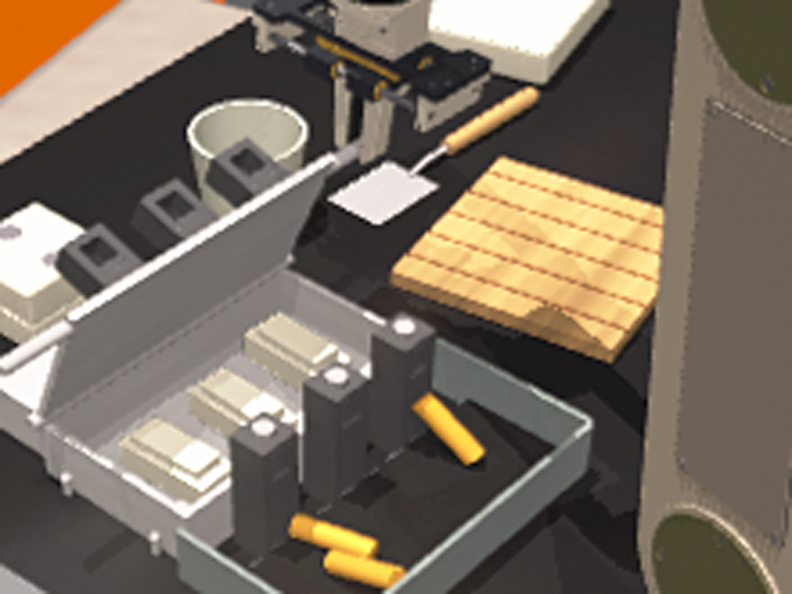

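play_rows --increments '[[[0.9,0,-0.2,0],[1.9,0,-0.4,0],[2.9,-0.05,-0.5,0],[3.9,-0.05,-0.6,0],[4.6,-0.05,-0.6,0]]]'

```text
t: 24.6
tool_pos: [0.6369, -0.1762, 0.1917]
orientation: [-3.119, 0.085, -0.073]
force: [-7.9, -0.9, 7.1]
opening: 0.0134
```

```bash
python3 - <<'E'
from h import *
o=snap(20)
arc([90],.146)
cover(20)
E
```

```text
t24.7 now rel 0.1424 0.1546 est ang 88.7 rad 0.1547 F [-1.6 -1.5  5.5] open 0.0129 tilt [ 0.049  0.019 -0.999]
90.0 [0.32, -0.06, 0.88]
side 3258 cover ang 88.8 offset at hinge -0.0042 rng 0.17
top 1222 cover ang 1.6 offset at hinge 0.1609 rng 0.171
```

play_rows --increments '[[[0.2,0,0,0],[0.35,0,0.1,0],[0.35,0,0.1,0],[0.35,0,0.1,0]]]'

```text
t: 25.1
tool_pos: [0.6412, -0.1765, 0.1918]
orientation: [-3.119, 0.085, -0.075]
force: [-4.1, -0.3, 3.7]
opening: 0.0133
```

```bash
cat >> h.py <<'E'
def cover2(tag):
    """plane fit (RANSAC-free, trimmed) of upright cover underside from side view"""
    c,sn=np.cos(TH),np.sin(TH)
    for n in ("side",):
        p,d=load(n,tag); P=cloud(n,d); Q=P[...,:2]-MO; mx=Q@[c,sn]; my=Q@[-sn,c]; z=P[...,2]
        for lo,hi in((-.13,0),(0,.13),(-.13,.13)):
            m=(my>lo)&(my<hi)&(abs(mx-.078)<.03)&(z>.085)&(z<.215)
            a,b=mx[m],z[m]
            for _ in range(4):
                k=np.polyfit(b,a,1); r=abs(a-np.polyval(k,b)); q=r<max(.004,2*np.median(r)); a,b=a[q],b[q]
            print(n,lo,hi,len(a),"ang %.2f"%(90+np.degrees(np.arctan(k[0]))),"x@hinge %.4f"%np.polyval(k,.066))
E
python3 - <<'E'
from h import *
o=snap(21)
arc([90],.146)
cover(21); cover2(20); cover2(21)
E
```

```text
t25.2 now rel 0.1459 0.1548 est ang 90.0 rad 0.1548 F [-5.6 -0.6  2.9] open 0.0135 tilt [ 0.048  0.019 -0.999]
90.0 [-0.04, -0.06, 0.88]
side 3353 cover ang 91.4 offset at hinge 0.0057 rng 0.171
top 1215 cover ang 4.2 offset at hinge 0.1612 rng 0.171
side -0.13 0 1036 ang 88.16 x@hinge 0.0775
side 0 0.13 1196 ang 88.18 x@hinge 0.0777
side -0.13 0.13 2228 ang 88.17 x@hinge 0.0776
side -0.13 0 1075 ang 90.08 x@hinge 0.0771
side 0 0.13 1245 ang 89.90 x@hinge 0.0777
side -0.13 0.13 2320 ang 89.97 x@hinge 0.0774
```

play_rows --increments '[[[0,0,0,0],[0,0,0,0],[0,0,0,0],[0,0,0,0]]]' --jaw 4.5

```text
t: 25.6
tool_pos: [0.6415, -0.1764, 0.192]
orientation: [-3.119, 0.085, -0.075]
force: [0.0, -0.3, -0.7]
opening: 0.0406
```

play_rows --increments '[[[0,0,-1,0],[0,0,-3,0],[0,0,-6,0],[0,0,-8,0],[0,0,-8,0]]]'

```text
t: 26.1
tool_pos: [0.6394, -0.1787, 0.2773]
orientation: [-3.121, 0.085, -0.087]
force: [-0.0, -0.0, 0.9]
opening: 0.045
```

```bash
python3 - <<'E'
from h import *
o=snap(22)
cover2(22)
to([.5,-.35,.25],np.pi/2+TH)
E
```

```text
side -0.13 0 1076 ang 89.94 x@hinge 0.0772
side 0 0.13 1241 ang 90.07 x@hinge 0.0773
side -0.13 0.13 2315 ang 90.01 x@hinge 0.0773
t26.2 pos [ 0.6379 -0.178   0.2724] yaw -0.055 q6 -0.31 tilt [ 0.05   0.018 -0.999] F [ 0.5  0.4 -0.2] open 0.0446
  shift cm [-12.92  17.96   1.23] turn 1.567
```

View pics/side22.png

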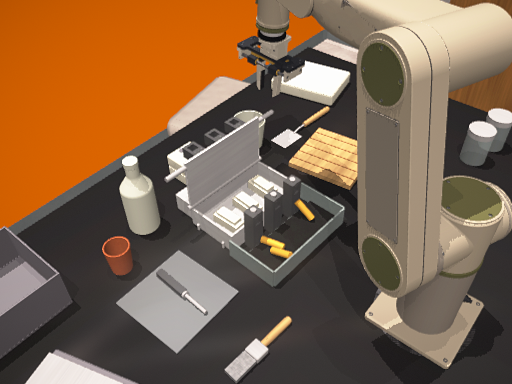

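View pics/top22.png

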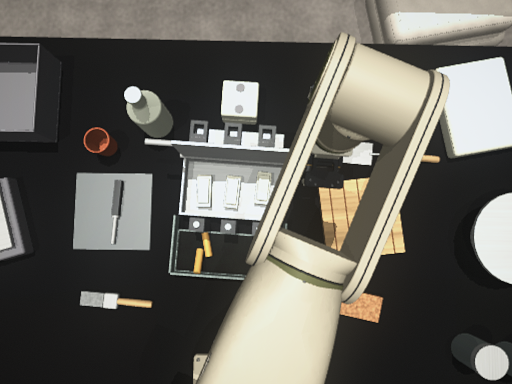

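```bash
python3 - <<'E'
from h import *
c,sn=np.cos(TH),np.sin(TH)
for n in("top","side"):
    p,d=load(n,22); P=cloud(n,d); Q=P[...,:2]-MO; mx=Q@[c,sn]; my=Q@[-sn,c]; z=P[...,2]
    m=((abs(my)<.13)&(abs(mx)<.07)&(z>.049)&(z<.060)).astype(np.uint8)
    m=cv2.morphologyEx(m,cv2.MORPH_OPEN,np.ones((2,2)))
    k,l,s_,ce=cv2.connectedComponentsWithStats(m)
    for i in range(1,k):
        if s_[i,4]>40:
            q=P[l==i]; r=cv2.minAreaRect(np.float32(q[:,:2])); qm=np.array(r[0])-MO
            print(n,s_[i,4],np.round(r[0],4),np.round(r[1],4),round(r[2],1),"mould",(qm@[c,sn]).round(4),(qm@[-sn,c]).round(4),"z",np.median(q[:,2]).round(4))
E
```

```text
top 265 [ 0.5326 -0.0715] [0.0306 0.1476] 83.7 mould -0.0321 -0.0836 z 0.054
top 264 [0.511  0.0436] [0.1985 0.0653] 43.2 mould -0.0595 0.0302 z 0.0537
top 268 [ 0.5227 -0.0008] [0.1472 0.0501] 18.7 mould -0.0456 -0.0136 z 0.0536
side 169 [ 0.545  -0.0401] [0.0671 0.1429] 37.5 mould -0.0213 -0.0517 z 0.0538
side 167 [0.2155 0.3735] [0.0629 1.0608] 43.4 mould -0.3715 0.3446 z 0.0538
side 196 [0.5599 0.0789] [0.0654 0.0561] 2.0 mould -0.0125 0.068 z 0.0538
```

```bash
cat >> h.py <<'E'
def castings(tag,names=("top","side"),zr=(.049,.060),reg=None):
    c,sn=np.cos(TH),np.sin(TH); out=[]
    for n in names:
        p,d=load(n,tag); P=cloud(n,d); Q=P[...,:2]-MO; mx=Q@[c,sn]; my=Q@[-sn,c]; z=P[...,2]
        rg=(abs(my)<.13)&(abs(mx)<.07) if reg is None else reg(P)
        m=(rg&(z>zr[0])&(z<zr[1])).astype(np.uint8); m0=m.copy()
        m=cv2.morphologyEx(m,cv2.MORPH_OPEN,np.ones((3,3)))&m0
        k,l,s_,ce=cv2.connectedComponentsWithStats(m)
        for i in range(1,k):
            if s_[i,4]>40:
                q=P[l==i][:,:2]; r=cv2.minAreaRect(np.float32(q)); qm=np.array(r[0])-MO
                w,h=r[1]; a=r[2] if w>h else r[2]+90; a=(a+90)%180-90
                print(n,s_[i,4],"c",np.round(r[0],4),"sz",np.round(sorted(r[1]),4),"long-axis deg %.1f"%a,"mould",(qm@[c,sn]).round(4),(qm@[-sn,c]).round(4))
E
python3 - <<'E'
from h import *
castings(22)
E
```

```text
top 262 c [ 0.5745 -0.073 ] sz [0.0296 0.07  ] long-axis deg -5.2 mould 0.0098 -0.083
top 258 c [0.5631 0.0914] sz [0.0299 0.0698] long-axis deg -1.5 mould -0.0099 0.0806
top 268 c [0.5621 0.0125] sz [0.0296 0.0702] long-axis deg -5.8 mould -0.0069 0.0018
side 161 c [ 0.5732 -0.0715] sz [0.0324 0.072 ] long-axis deg -6.6 mould 0.0085 -0.0816
side 132 c [0.5653 0.0134] sz [0.0301 0.0637] long-axis deg -5.4 mould -0.0038 0.0028
side 188 c [0.5624 0.0915] sz [0.0317 0.0716] long-axis deg 0.5 mould -0.0106 0.0807
```

```bash
python3 - <<'E'
from h import *
to([.574,-.0725,.26],np.radians(84.5))
E
```

```text
t26.2 pos [ 0.6379 -0.178   0.2724] yaw -0.055 q6 -0.31 tilt [ 0.05   0.018 -0.999] F [ 0.5  0.4 -0.2] open 0.0446
  shift cm [ -7.01 -10.17   1.11] turn -1.530
```

play_rows --increments '[[[-7,-10,0.5,1.61],[-7,-10,0.5,1.61],[-7,-10,0.5,1.61],[-7,-10,0.5,1.61],[-7,-10,0.5,1.61]]]' --jaw 5.6

```text
t: 26.7
tool_pos: [0.5726, -0.0731, 0.2642]
orientation: [-2.854, 1.222, -0.055]
force: [0.6, -0.0, -0.7]
opening: 0.056
```

```bash
python3 - <<'E'
from h import *
to([.574,-.0725,.26],np.radians(84.5))
E
```

```text
t26.7 pos [ 0.5726 -0.0731  0.2642] yaw -0.809 q6 0.57 tilt [ 0.047  0.02  -0.999] F [ 0.6 -0.  -0.7] open 0.0560
  shift cm [ 0.05 -0.12  0.42] turn 0.857
```

play_rows --increments '[[[0,-0.1,0,0.86],[0,-0.1,0,0.86],[0,-0.1,0,0.86],[0,-0.1,0,0.86],[0,-0.1,0,0.86]]]'

```text
t: 27.2
tool_pos: [0.5724, -0.0721, 0.2619]
orientation: [-2.201, 2.178, -0.026]
force: [-0.9, -0.3, -0.3]
opening: 0.0557
```

play_rows --increments '[[[0,0,4,0.107],[0,0,8,0.107],[0,0,11,0.107]]]'

```text
t: 27.5
tool_pos: [0.575, -0.0693, 0.1473]
orientation: [-2.082, 2.294, -0.016]
force: [1.1, -0.4, -0.3]
opening: 0.0558
```

```bash
python3 - <<'E'
from h import *
o=snap(23,("side",))
to([.575,-.0725,.003],np.radians(84.5))
E
```

```text
t27.6 pos [ 0.5722 -0.0685  0.1417] yaw -1.667 q6 1.43 tilt [ 0.032  0.023 -0.999] F [-1.9  0.6 -4.9] open 0.0562
  shift cm [ 0.73  0.09 13.86] turn -0.000
```

View pics/side23.png

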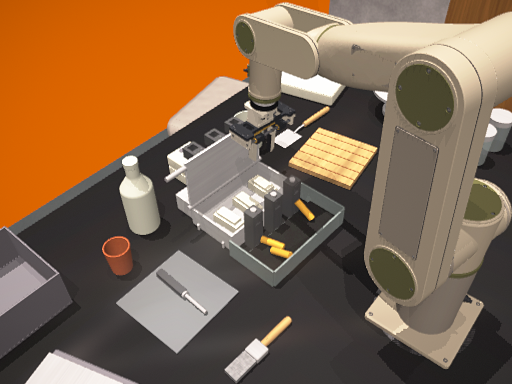

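play_rows --increments '[[[0.7,0.1,4,0],[0.7,0.1,8,0],[0.7,0.1,11,0],[0.7,0.1,12,0],[0.7,0.1,12,0]]]'

```text
t: 28.05
tool_pos: [0.5726, -0.0722, 0.0198]
orientation: [-2.087, 2.299, -0.001]
force: [-0.4, -0.6, 0.1]
opening: 0.056
```

```bash
python3 - <<'E'
from h import *
o=snap(24,("side",))
to([.575,-.0725,.003],np.radians(84.5))
p=o["side"][0]; cv2.imwrite("pics/c24s.png",cv2.resize(p[80:240,180:340],None,fx=4.5,fy=3.7,interpolation=2))
E
```

```text
t28.1 pos [ 0.5743 -0.0726  0.0219] yaw -1.667 q6 1.42 tilt [ 0.031  0.023 -0.999] F [-0.1 -0.4  0.5] open 0.0557
  shift cm [ 0.03 -0.01  1.89] turn -0.000
```

View pics/c24s.png

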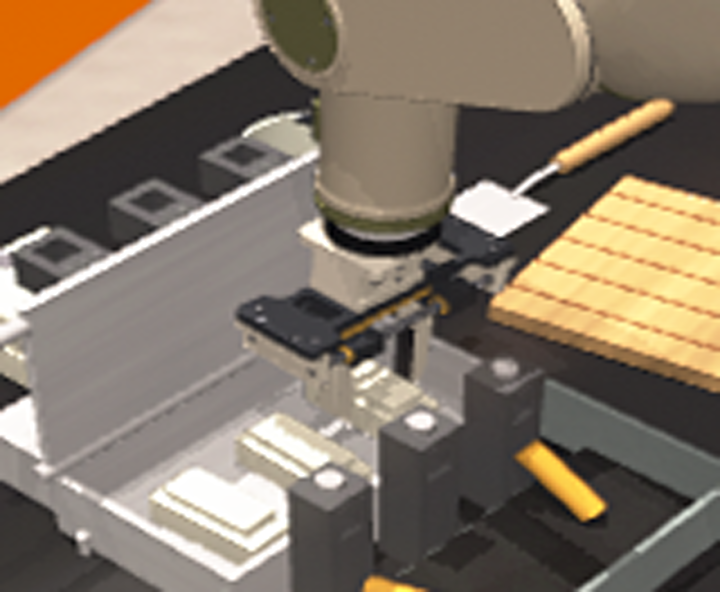

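play_rows --increments '[[[0,0,1,0],[0,0,1.7,0],[0,0,1.7,0]]]'

```text
t: 28.4
tool_pos: [0.5746, -0.0721, 0.0046]
orientation: [-2.086, 2.298, -0.005]
force: [-0.6, 0.0, -0.4]
opening: 0.0561
```

play_rows --increments '[[[0,0,0,0],[0,0,0,0],[0,0,0,0],[0,0,0,0],[0,0,0,0]]]' --jaw 3 --squeeze 40

```text
t: 28.9
tool_pos: [0.5749, -0.0723, 0.0051]
orientation: [-2.085, 2.297, -0.006]
force: [-0.7, 0.3, 2.7]
opening: 0.0398
```

play_rows --increments '[[[0,0,-1.5,0],[0,0,-4,0],[0,0,-8,0],[0,0,-11,0],[0,0,-11,0]]]'

```text
t: 29.4
tool_pos: [0.5751, -0.0757, 0.1219]
orientation: [-2.082, 2.293, -0.019]
force: [-0.3, 0.0, -0.9]
opening: 0.0393
```

```bash
cat >> h.py <<'E'
BC=np.array([.4993,-.3537]); BA=np.radians(7.3)
def bp(o): return BC+o*np.array([-np.sin(BA),np.cos(BA)])
E
python3 - <<'E'
from h import *
o=snap(25,("side",))
p=o["side"][0]; cv2.imwrite("pics/c25s.png",cv2.resize(p[60:220,180:340],None,fx=4.5,fy=3.7,interpolation=2))
x,y=bp(-.068); to([x,y,.13],BA+np.pi/2)
E
```

```text
t29.4 pos [ 0.5737 -0.0753  0.1189] yaw -1.667 q6 1.42 tilt [ 0.038  0.022 -0.999] F [-0.1 -0.3 -1.9] open 0.0397
  shift cm [35.01  3.15 -2.11] turn -0.224
```

View pics/c25s.png

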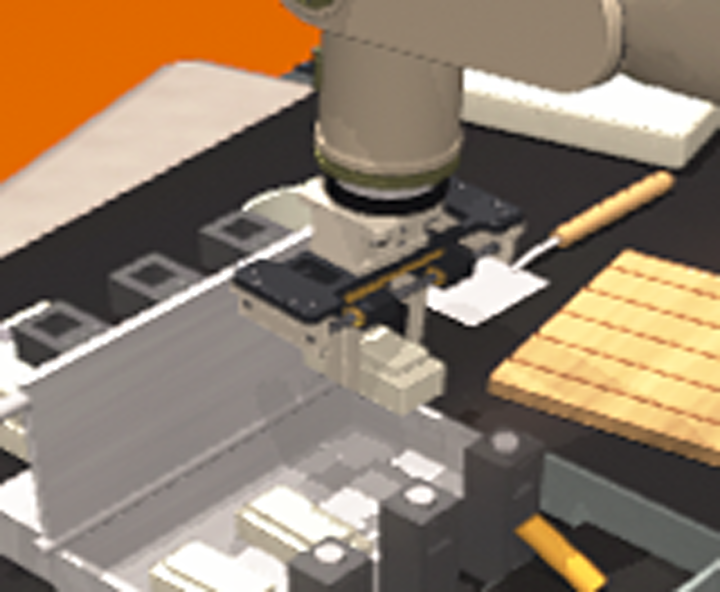

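play_rows --increments '[[[35,3,-2,-0.22],[35,3,-2,-0.22],[35,3,-2,-0.22],[35,3,-2,-0.22],[35,3,-2,-0.22]]]'

```text
t: 29.95
tool_pos: [0.5266, -0.3179, 0.1231]
orientation: [-2.324, 2.053, -0.017]
force: [0.8, 1.0, -0.6]
opening: 0.0399
```

```bash
python3 - <<'E'
from h import *
x,y=bp(-.068); to([x,y,.06],BA+np.pi/2)
E
```

```text
t29.9 pos [ 0.5266 -0.3179  0.1231] yaw -1.447 q6 0.79 tilt [ 0.035  0.024 -0.999] F [ 0.8  1.  -0.6] open 0.0399
  shift cm [10.14  3.36  5.99] turn -0.003
```

play_rows --increments '[[[10.1,3.4,1,0],[10.1,3.4,3,0],[10.1,3.4,6,0],[10.1,3.4,8,0],[10.1,3.4,8,0]]]'

```text
t: 30.45
tool_pos: [0.5043, -0.4174, 0.0333]
orientation: [-2.321, 2.054, -0.0]
force: [0.1, 1.0, -1.5]
opening: 0.0397
```

```bash
python3 - <<'E'
from h import *
x,y=bp(-.068); to([x,y,.015],BA+np.pi/2)
E
```

```text
t30.4 pos [ 0.5043 -0.4174  0.0333] yaw -1.448 q6 0.64 tilt [ 0.028  0.031 -0.999] F [ 0.1  1.  -1.5] open 0.0397
  shift cm [ 0.46 -0.25  1.83] turn -0.005
```

play_rows --increments '[[[0.3,-0.2,1,0],[0.3,-0.2,1.6,0],[0.3,-0.2,1.6,0]]]'

```text
t: 30.75
tool_pos: [0.5071, -0.4188, 0.0166]
orientation: [-2.322, 2.053, 0.002]
force: [0.2, 0.1, -1.8]
opening: 0.04
```

```bash
python3 - <<'E'
from h import *
x,y=bp(-.068); to([x,y,.015],BA+np.pi/2)
E
```

```text
t30.8 pos [ 0.5071 -0.4188  0.0166] yaw -1.447 q6 0.64 tilt [ 0.027  0.032 -0.999] F [ 0.2  0.1 -1.8] open 0.0400
  shift cm [ 0.25 -0.05  0.15] turn -0.004
```

play_rows --increments '[[[0.1,0,0.2,0],[0.1,0,0.3,0],[0.1,0,0.3,0]]]'

```text
t: 31.05
tool_pos: [0.5076, -0.4199, 0.0141]
orientation: [-2.323, 2.053, 0.0]
force: [0.5, 0.1, -1.1]
opening: 0.0398
```

play_rows --increments '[[[0,0,0,0],[0,0,0,0],[0,0,0,0],[0,0,0,0]]]' --jaw 5.2

```text
t: 31.45
tool_pos: [0.5077, -0.42, 0.0144]
orientation: [-2.323, 2.053, -0.0]
force: [0.0, 0.2, -0.6]
opening: 0.0521
```

play_rows --increments '[[[0,0,-2,0],[0,0,-6,0],[0,0,-10,0],[0,0,-13,0],[0,0,-13,0]]]'

```text
t: 31.95
tool_pos: [0.5066, -0.4268, 0.1513]
orientation: [-2.323, 2.053, -0.016]
force: [-0.4, 0.5, 0.5]
opening: 0.0522
```

play_rows --increments '[[[0,0,0,0]]]'

```text
t: 32.05
tool_pos: [0.5066, -0.4268, 0.1513]
orientation: [-2.323, 2.053, -0.016]
force: [-0.8, -1.0, -0.2]
opening: 0.0519
```

```bash
python3 - <<'E'
from h import *
o=snap(26)
p=o["side"][0]; cv2.imwrite("pics/c26s.png",cv2.resize(p[60:260,180:400],None,fx=3.6,fy=2.9,interpolation=2))
castings(26,("side",),(.055,.068),lambda P:(P[...,1]<-.22)&(P[...,0]>.35)&(P[...,0]<.65))
x,y=.563,.0128; to([x,y,.15],np.radians(84.4))
cover2(26)
E
```

```text
side 123 c [ 0.5067 -0.4197] sz [0.0362 0.0686] long-axis deg 12.3 mould -0.0402 -0.4327
t32.1 pos [ 0.5066 -0.4269  0.1511] yaw -1.447 q6 0.64 tilt [ 0.035  0.024 -0.999] F [-0.4  0.4  0.5] open 0.0520
  shift cm [-42.93 -10.97   1.36] turn 0.221
side -0.13 0 1074 ang 89.95 x@hinge 0.0774
side 0 0.13 1219 ang 89.81 x@hinge 0.0778
side -0.13 0.13 2293 ang 89.88 x@hinge 0.0776
```

View pics/c26s.png

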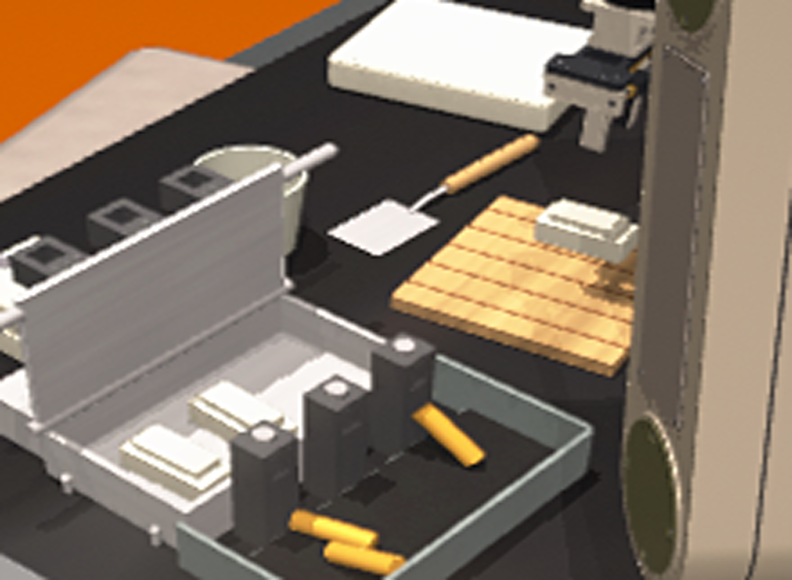

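play_rows --increments '[[[-42.9,-11,-0.5,0.22],[-42.9,-11,-0.5,0.22],[-42.9,-11,-0.5,0.22],[-42.9,-11,-0.5,0.22],[-42.9,-11,-0.5,0.22]]]' --jaw 5.6

```text
t: 32.65
tool_pos: [0.5372, -0.1767, 0.1593]
orientation: [-2.083, 2.296, -0.005]
force: [0.6, 0.7, 0.0]
opening: 0.0562
```

```bash
python3 - <<'E'
from h import *
x,y=.563,.0128; to([x,y,.15],np.radians(84.4))
E
```

```text
t32.6 pos [ 0.5372 -0.1767  0.1593] yaw -1.668 q6 1.23 tilt [ 0.033  0.025 -0.999] F [0.6 0.7 0. ] open 0.0562
  shift cm [-19.08  -0.69   1.49] turn 0.001
```

play_rows --increments '[[[-19.1,-0.7,1,0],[-19.1,-0.7,1,0],[-19.1,-0.7,1,0],[-19.1,-0.7,1,0],[-19.1,-0.7,1.5,0]]]'

```text
t: 33.15
tool_pos: [0.5627, 0.0183, 0.1487]
orientation: [-2.089, 2.291, -0.002]
force: [-0.3, -0.9, -0.0]
opening: 0.0559
```

```bash
python3 - <<'E'
from h import *
x,y=.563,.0128; to([x,y,.015],np.radians(84.4))
E
```

```text
t33.1 pos [0.5627 0.0183 0.1487] yaw -1.662 q6 1.58 tilt [ 0.031  0.027 -0.999] F [-0.3 -0.9 -0. ] open 0.0559
  shift cm [ 0.95  0.3  13.34] turn 0.006
```

play_rows --increments '[[[0.9,0.3,4,0],[0.9,0.3,8,0],[0.9,0.3,11.5,0],[0.9,0.3,12.5,0],[0.9,0.3,12.5,0]]]'

```text
t: 33.65
tool_pos: [0.5603, 0.0127, 0.0208]
orientation: [-2.091, 2.294, 0.005]
force: [0.5, 0.0, -0.1]
opening: 0.0562
```

```bash
python3 - <<'E'
from h import *
o=snap(27,("side",))
p=o["side"][0]; cv2.imwrite("pics/c27s.png",cv2.resize(p[100:260,160:340],None,fx=4,fy=3.6,interpolation=2))
x,y=.563,.0128; to([x,y,.005],np.radians(84.4))
E
```

```text
t33.7 pos [0.5622 0.0126 0.0231] yaw -1.663 q6 1.56 tilt [ 0.03   0.027 -0.999] F [0.6 0.  1.2] open 0.0559
  shift cm [ 0.03 -0.03  1.81] turn 0.006
```

View pics/c27s.png

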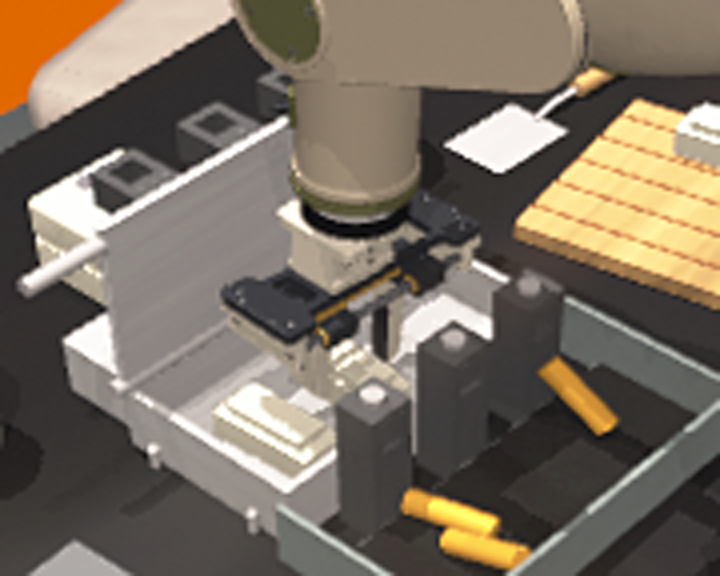

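play_rows --increments '[[[0,0,1,0],[0,0,1.8,0],[0,0,1.8,0]]]'

```text
t: 34.0
tool_pos: [0.5625, 0.013, 0.0047]
orientation: [-2.09, 2.292, 0.001]
force: [-0.1, 0.9, -0.1]
opening: 0.056
```

play_rows --increments '[[[0,0,0,0],[0,0,0,0],[0,0,0,0],[0,0,0,0],[0,0,0,0]]]' --jaw 3 --squeeze 40

```text
t: 34.5
tool_pos: [0.5629, 0.013, 0.0052]
orientation: [-2.09, 2.292, -0.0]
force: [-1.0, -0.5, 3.3]
opening: 0.0402
```

play_rows --increments '[[[0,0,-1.5,0],[0,0,-5,0],[0,0,-10,0],[0,0,-14,0],[0,0,-14,0]]]'

```text
t: 35.0
tool_pos: [0.5631, 0.0088, 0.1539]
orientation: [-2.084, 2.285, -0.014]
force: [1.9, 1.1, -0.7]
opening: 0.0397
```

play_rows --increments '[[[0,0,0,0]]]'

```text
t: 35.1
tool_pos: [0.5631, 0.0088, 0.1547]
orientation: [-2.084, 2.285, -0.015]
force: [-0.5, -0.6, -1.8]
opening: 0.0399
```

```bash
python3 - <<'E'
from h import *
x,y=bp(0); to([x,y,.14],BA+np.pi/2)
E
```

```text
t35.1 pos [0.5631 0.0088 0.1547] yaw -1.662 q6 1.56 tilt [ 0.043  0.026 -0.999] F [-0.5 -0.6 -1.8] open 0.0399
  shift cm [36.71  3.05  0.25] turn -0.219
```

play_rows --increments '[[[36.7,3,0,-0.22],[36.7,3,0,-0.22],[36.7,3,0,-0.22],[36.7,3,0,-0.22],[36.7,3,0,-0.22]]]'

```text
t: 35.6
tool_pos: [0.5194, -0.2339, 0.1448]
orientation: [-2.323, 2.043, -0.02]
force: [1.8, -0.1, -1.0]
opening: 0.04
```

```bash
python3 - <<'E'
from h import *
x,y=bp(0); to([x,y,.10],BA+np.pi/2)
E
```

```text
t35.6 pos [ 0.5194 -0.2339  0.1448] yaw -1.442 q6 0.89 tilt [ 0.041  0.027 -0.999] F [ 1.8 -0.1 -1. ] open 0.0400
  shift cm [11.71  3.72  4.07] turn 0.001
```

play_rows --increments '[[[11.7,3.7,2,0],[11.7,3.7,4,0],[11.7,3.7,7,0],[11.7,3.7,9,0],[11.7,3.7,9,0]]]'

```text
t: 36.1
tool_pos: [0.4972, -0.3498, 0.0443]
orientation: [-2.321, 2.046, -0.003]
force: [-0.4, 0.3, -2.0]
opening: 0.0399
```

play_rows --increments '[[[0,0,0,0]]]'

```text
t: 36.2
tool_pos: [0.4973, -0.3493, 0.0443]
orientation: [-2.321, 2.045, -0.002]
force: [1.3, -0.9, -1.0]
opening: 0.0399
```

```bash
python3 - <<'E'
from h import *
x,y=bp(0.001); to([x,y,.0145],BA+np.pi/2)
E
```

```text
t36.2 pos [ 0.4973 -0.3493  0.0443] yaw -1.444 q6 0.70 tilt [ 0.032  0.035 -0.999] F [ 1.3 -0.9 -1. ] open 0.0399
  shift cm [ 0.45 -0.04  2.97] turn -0.001
```

play_rows --increments '[[[0.4,0,1,0],[0.4,0,2.2,0],[0.4,0,2.9,0],[0.4,0,3,0],[0.4,0,3,0]]]'

```text
t: 36.7
tool_pos: [0.4988, -0.352, 0.0142]
orientation: [-2.321, 2.045, -0.001]
force: [-0.2, -0.0, -0.7]
opening: 0.0395
```

```bash
python3 - <<'E'
from h import *
x,y=bp(0.001); to([x,y,.0145],BA+np.pi/2)
E
```

```text
t36.7 pos [ 0.4988 -0.352   0.0142] yaw -1.444 q6 0.70 tilt [ 0.032  0.036 -0.999] F [-0.2 -0.  -0.7] open 0.0395
  shift cm [ 0.08 -0.03 -0.03] turn -0.000
```

play_rows --increments '[[[0,0,0.1,0],[0,0,0.1,0],[0,0,0.1,0],[0,0,0.1,0]]]' --jaw 5

```text
t: 37.1
tool_pos: [0.499, -0.3521, 0.0135]
orientation: [-2.321, 2.045, -0.002]
force: [-0.3, -0.1, -0.3]
opening: 0.0502
```

play_rows --increments '[[[0,0,-2,0],[0,0,-6,0],[0,0,-10,0],[0,0,-14,0],[0,0,-14,0]]]'

```text
t: 37.6
tool_pos: [0.4975, -0.3601, 0.1614]
orientation: [-2.322, 2.045, -0.021]
force: [1.2, -0.1, 1.5]
opening: 0.0499
```

play_rows --increments '[[[0,0,0,0]]]'

```text
t: 37.7
tool_pos: [0.4976, -0.3603, 0.1619]
orientation: [-2.321, 2.045, -0.022]
force: [-0.4, -0.6, -1.2]
opening: 0.0499
```

```bash
python3 - <<'E'
from h import *
o=snap(28)
castings(28,("side",),(.055,.068),lambda P:(P[...,1]<-.22)&(P[...,0]>.35)&(P[...,0]<.65))
castings(28)
x,y=.563,.0915; to([x,y,.16],np.radians(89.2))
E
```

```text
side 122 c [ 0.5063 -0.4176] sz [0.0344 0.0669] long-axis deg 7.3 mould -0.0407 -0.4306
side 142 c [ 0.4963 -0.3501] sz [0.0359 0.0699] long-axis deg 8.3 mould -0.0541 -0.3637
top 268 c [0.5629 0.0914] sz [0.0297 0.0697] long-axis deg -1.2 mould -0.0101 0.0806
side 205 c [0.5623 0.0914] sz [0.0336 0.0708] long-axis deg -1.8 mould -0.0107 0.0805
t37.8 pos [ 0.4977 -0.3603  0.1616] yaw -1.444 q6 0.70 tilt [ 0.042  0.027 -0.999] F [ 0.7 -0.4  0. ] open 0.0498
  shift cm [-43.98 -12.14   1.64] turn 0.141
```

View pics/side28.png

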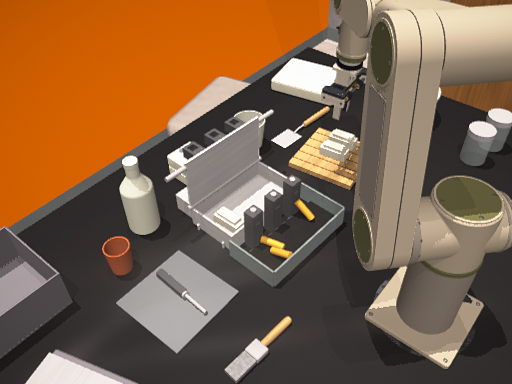

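play_rows --increments '[[[-44,-12,0,0.13],[-44,-12,0,0.13],[-44,-12,0,0.13],[-44,-12,0,0.13],[-44,-12,0,0.13]]]' --jaw 5.6

```text
t: 38.3
tool_pos: [0.5312, -0.1104, 0.1677]
orientation: [-2.184, 2.192, -0.013]
force: [0.3, -0.0, -0.4]
opening: 0.056
```

```bash
python3 - <<'E'
from h import *
x,y=.563,.0915; to([x,y,.16],np.radians(88.7))
E
```

```text
t38.3 pos [ 0.5312 -0.1104  0.1677] yaw -1.574 q6 1.24 tilt [ 0.04   0.027 -0.999] F [ 0.3 -0.  -0.4] open 0.0560
  shift cm [-20.18  -3.06   1.45] turn 0.019
```

play_rows --increments '[[[-20.2,-3,0.5,0.02],[-20.2,-3,0.5,0.02],[-20.2,-3,0.5,0.02],[-20.2,-3,0.5,0.02],[-20.2,-3,1.5,0.02]]]'

```text
t: 38.8
tool_pos: [0.5624, 0.0971, 0.1591]
orientation: [-2.166, 2.207, -0.01]
force: [-0.4, 0.3, 1.0]
opening: 0.056
```

```bash
python3 - <<'E'
from h import *
x,y=.563,.0915; to([x,y,.02],np.radians(88.7))
E
```

```text
t38.8 pos [0.5624 0.0971 0.1591] yaw -1.589 q6 1.65 tilt [ 0.04   0.029 -0.999] F [-0.4  0.3  1. ] open 0.0560
  shift cm [ 0.98  0.47 13.88] turn 0.004
```

play_rows --increments '[[[0.9,0.5,4,0],[0.9,0.5,8,0],[0.9,0.5,12,0],[0.9,0.5,13.5,0],[0.9,0.5,13.5,0]]]'

```text
t: 39.3
tool_pos: [0.5592, 0.0916, 0.0199]
orientation: [-2.17, 2.212, -0.003]
force: [-0.9, 0.1, -0.4]
opening: 0.0559
```

```bash
python3 - <<'E'
from h import *
x,y=.563,.0915; to([x,y,.005],np.radians(88.7))
E
```

```text
t39.3 pos [0.5592 0.0916 0.0199] yaw -1.590 q6 1.63 tilt [ 0.032  0.029 -0.999] F [-0.9  0.1 -0.4] open 0.0559
  shift cm [ 0.04 -0.33  1.5 ] turn 0.004
```

play_rows --increments '[[[0,-0.2,0.8,0],[0,-0.3,1.4,0],[0,-0.3,1.5,0],[0,-0.3,1.5,0]]]'

```text
t: 39.7
tool_pos: [0.5633, 0.0919, 0.0058]
orientation: [-2.169, 2.211, -0.004]
force: [-0.3, 0.6, -0.3]
opening: 0.0558
```

play_rows --increments '[[[0,0,0,0],[0,0,0,0],[0,0,0,0],[0,0,0,0],[0,0,0,0]]]' --jaw 3 --squeeze 40

```text
t: 40.2
tool_pos: [0.5639, 0.0919, 0.0065]
orientation: [-2.169, 2.211, -0.005]
force: [-1.1, -0.8, 5.6]
opening: 0.0399
```

play_rows --increments '[[[0,0,-1.5,0],[0,0,-5,0],[0,0,-10,0],[0,0,-14,0],[0,0,-14,0]]]'

```text
t: 40.7
tool_pos: [0.5633, 0.088, 0.155]
orientation: [-2.162, 2.204, -0.018]
force: [1.3, 0.2, -0.6]
opening: 0.0402
```

play_rows --increments '[[[0,0,0,0]]]'

```text
t: 40.8
tool_pos: [0.5632, 0.0881, 0.1556]
orientation: [-2.162, 2.204, -0.018]
force: [0.2, 0.1, -2.2]
opening: 0.0401
```

```bash
python3 - <<'E'
from h import *
x,y=bp(.07); to([x,y,.14],BA+np.pi/2)
E
```

```text
t40.8 pos [0.5632 0.0881 0.1556] yaw -1.589 q6 1.63 tilt [ 0.047  0.03  -0.998] F [ 0.2  0.1 -2.2] open 0.0401
  shift cm [37.39  6.6   0.11] turn -0.146
```

play_rows --increments '[[[37.4,6.6,0,-0.145],[37.4,6.6,0,-0.145],[37.4,6.6,0,-0.145],[37.4,6.6,0,-0.145],[37.4,6.6,0,-0.145]]]'

```text
t: 41.3
tool_pos: [0.5143, -0.1549, 0.1443]
orientation: [-2.317, 2.042, -0.02]
force: [1.3, -1.3, -0.7]
opening: 0.0398
```

```bash
python3 - <<'E'
from h import *
x,y=bp(.07); to([x,y,.10],BA+np.pi/2)
E
```

```text
t41.3 pos [ 0.5143 -0.1549  0.1443] yaw -1.444 q6 1.01 tilt [ 0.045  0.031 -0.999] F [ 1.3 -1.3 -0.7] open 0.0398
  shift cm [12.64  4.2   3.91] turn -0.001
```

play_rows --increments '[[[12.6,4.2,1,0],[12.6,4.2,3,0],[12.6,4.2,6,0],[12.6,4.2,9,0],[12.6,4.2,9,0]]]'

```text
t: 41.8
tool_pos: [0.4872, -0.2798, 0.0418]
orientation: [-2.316, 2.046, -0.0]
force: [-1.0, 1.4, -1.6]
opening: 0.0395
```

play_rows --increments '[[[0,0,0,0]]]'

```text
t: 41.9
tool_pos: [0.4868, -0.2791, 0.0416]
orientation: [-2.315, 2.046, 0.003]
force: [1.0, -0.3, -0.6]
opening: 0.04
```

```bash
python3 - <<'E'
from h import *
x,y=bp(.07); to([x,y,.0155],BA+np.pi/2)
E
```

```text
t41.9 pos [ 0.4868 -0.2791  0.0416] yaw -1.447 q6 0.78 tilt [ 0.033  0.04  -0.999] F [ 1.  -0.3 -0.6] open 0.0400
  shift cm [ 0.65 -0.19  2.59] turn -0.003
```

play_rows --increments '[[[0.4,-0.2,1,0],[0.4,-0.2,2,0],[0.4,-0.2,2.5,0],[0.4,-0.2,2.7,0],[0.4,-0.2,2.7,0]]]'

```text
t: 42.4
tool_pos: [0.4905, -0.2815, 0.015]
orientation: [-2.316, 2.045, 0.002]
force: [0.7, 0.8, -2.0]
opening: 0.0402
```

play_rows --increments '[[[0,0,0,0]]]'

```text
t: 42.5
tool_pos: [0.4909, -0.2816, 0.0154]
orientation: [-2.316, 2.044, 0.001]
force: [0.1, -0.0, -1.7]
opening: 0.0396
```

```bash
python3 - <<'E'
from h import *
o=snap(29,("side",))
p=o["side"][0]; cv2.imwrite("pics/c29s.png",cv2.resize(p[80:240,220:400],None,fx=4,fy=3.6,interpolation=2))
x,y=bp(.07); to([x,y,.0155],BA+np.pi/2)
E
```

```text
t42.5 pos [ 0.491  -0.2816  0.0154] yaw -1.446 q6 0.78 tilt [ 0.034  0.039 -0.999] F [ 0.   0.4 -1.1] open 0.0399
  shift cm [ 0.26  0.09 -0.02] turn -0.002
```

View pics/c29s.png

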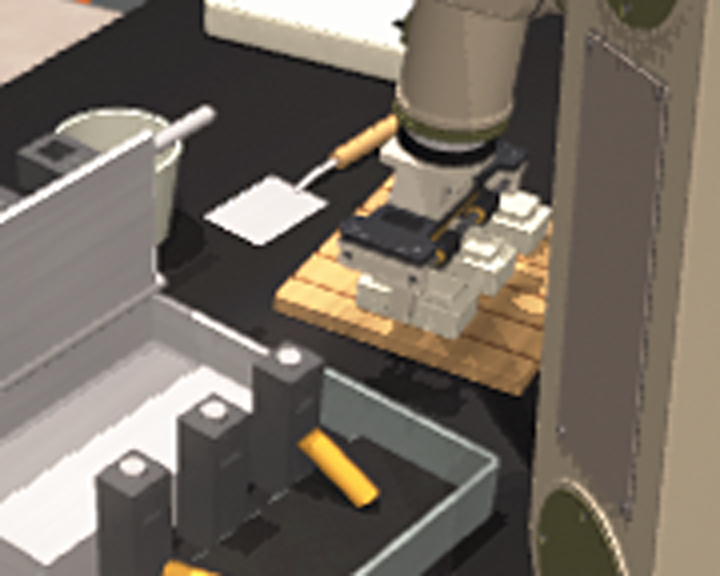

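play_rows --increments '[[[0,0,0.1,0],[0,0,0.1,0],[0,0,0.1,0],[0,0,0.1,0]]]' --jaw 5

```text
t: 42.95
tool_pos: [0.4911, -0.2817, 0.0145]
orientation: [-2.316, 2.045, 0.0]
force: [0.2, 0.3, -0.7]
opening: 0.05
```

play_rows --increments '[[[0,0,-2,0],[0,0,-6,0],[0,0,-10,0],[0,0,-14,0],[0,0,-16,0]]]'

```text
t: 43.45
tool_pos: [0.487, -0.2892, 0.179]
orientation: [-2.316, 2.044, -0.008]
force: [-0.4, -0.1, 0.1]
opening: 0.0497
```

```bash
python3 - <<'E'
from h import *
to([.35,-.45,.25])
E
```

```text
t43.5 pos [ 0.487  -0.2892  0.179 ] yaw -1.446 q6 0.78 tilt [ 0.039  0.036 -0.999] F [-0.4 -0.1  0.1] open 0.0497
  shift cm [14.02 15.26 -8.19] turn 0.000
```

Move clear to the start area and check everything.

play_rows --increments '[[[19,22,-6,0],[19,22,-6,0],[19,22,-6,0],[19,22,-6,0],[19,22,-6,0]]]'

```text
t: 43.95
tool_pos: [0.32, -0.4731, 0.2163]
orientation: [-2.316, 2.044, -0.009]
force: [0.4, -0.6, -0.1]
opening: 0.0499
```

play_rows --increments '[[[4,4,0,0],[4,4,0,0],[4,4,0,0]]]'

```text
t: 44.25
tool_pos: [0.2839, -0.5186, 0.2129]
orientation: [-2.313, 2.048, -0.008]
force: [-0.2, 0.6, 0.0]
opening: 0.05
```

```bash
python3 - <<'E'
from h import *
o=snap(30)
castings(30,("top","side"),(.055,.068),lambda P:(P[...,1]<-.22)&(P[...,1]>-.48)&(P[...,0]>.38)&(P[...,0]<.62))
castings(30)
cover2(30)
p,d=o["top"]; P=cloud("top",d); X,Y,Z=P[...,0],P[...,1],P[...,2]
m=((Z>0.0115)&(Z<0.04)&(Y>.23)&(Y<.46)&(X>.38)&(X<.62)).astype(np.uint8); k,l,s_,c=cv2.connectedComponentsWithStats(m); i=1+np.argmax(s_[1:,4]); q=P[l==i]; print("punch",q.min(0).round(3),q.max(0).round(3))
E
```

```text
top 293 c [ 0.5072 -0.4189] sz [0.0309 0.0695] long-axis deg 5.8 mould -0.0398 -0.4319
top 291 c [ 0.4982 -0.3515] sz [0.0315 0.0695] long-axis deg 6.5 mould -0.0522 -0.3651
top 291 c [ 0.4903 -0.2814] sz [0.0308 0.0703] long-axis deg 8.9 mould -0.0637 -0.2955
side 127 c [ 0.5054 -0.4174] sz [0.0352 0.0707] long-axis deg 9.0 mould -0.0416 -0.4305
side 138 c [ 0.4975 -0.3515] sz [0.0336 0.0716] long-axis deg 1.4 mould -0.0529 -0.3651
side 160 c [ 0.49   -0.2827] sz [0.0385 0.0708] long-axis deg 11.0 mould -0.0639 -0.2967
side -0.13 0 1058 ang 89.95 x@hinge 0.0773
side 0 0.13 1239 ang 89.80 x@hinge 0.0777
side -0.13 0.13 2295 ang 89.86 x@hinge 0.0775
punch [0.412 0.326 0.012] [0.59  0.352 0.03 ]
```

View pics/side30.png

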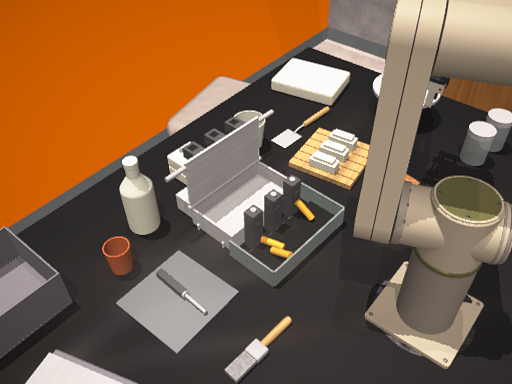

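View pics/top30.png

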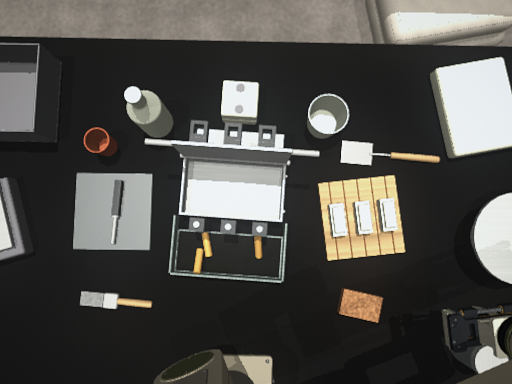

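```bash
python3 -c "
from plant import *
print(close_job())"
```

```text
the job is handed in; nothing more can be done
None
```

The job is done and handed in at about 44 s; the hand-in gave no verdict.

**What I did:** I drove all three pins out through the lug holes, c then b then a, and they dropped into the trough. I laid the punch back on the grey mat, folded the cover up by its right lifting bar, and moved the three castings onto the drying board.

**Last checks from the cameras:**
- **Pins:** all three lie in the trough.
- **Cover:** it stands at 89.9°, against 90.0° right after I let go. That difference is within the measurement noise.
- **Castings:** all three lie flat and side by side on the board, about 67 to 71 mm apart, and the mould is empty.
- **Punch:** it lies wholly on the mat.
- **Bystanders:** by eye in both views, the bottle, bucket, beaker, plaster block, spatula, brush and sanding block have not moved.

**What went wrong or disagreed:**
- **First grasps missed:** the first two tries at the punch closed on air. The fingertips sit about 25 mm higher than the reported tool position and `tips_ahead` imply. I corrected for this from the camera depth and from where the fingers touched the mat.
- **Tool tilt:** the tool leaned by up to about 4° during the run. It caused no trouble.
- **Forces:** while raising the cover, the wrist force reading reached 37 N, the highest I saw. The fingertips met the mat with about 22 N while picking up the punch.

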